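Unhook the chained drying hooks and sort them

TASK

The three drying hooks have come off the line linked in a chain. Unhook them one at a time by twisting each a quarter turn so that its foot slips up out of the next hook's eye, never raising two hooks together, and lay each flat on its base, wholly inside the shallow bin of its own colour. Leave the tumblers and everything else on the bench where they stand.

Things in the scene. Friction and masses are not known exactly. Their poses are not given: they have to be found in the camera images.
- hook_red_grip (a point): Centre of the red block of the red hook (140 g; the three differ only in colour). Block 36 long (x) x 26 wide (y) x 50 mm high, standing on its base, this point 25 mm above it; pinch it from above across the 26 mm. x runs from eye to foot, z up. The hook spans x -63 to +82 mm. At the start the three stand in a straight chain, in any colour order, each foot in the next one's eye; unhook first the one whose own eye is empty.
- hook_red_eye (a point): Centre of the eye of the red hook, at x -44 mm from the block's centre, 21 mm above the base; axes as the grip. A level oblong ring of 8 mm bar (17 to 25 mm above the base): opening 22 along x by 54 mm along y, outside 38 x 70 mm. A linked foot lies crosswise beneath it with some 6 mm of play up and down.
- hook_red_foot (a point): Stem axis of the red hook at its foot, at x +62 mm, 5 mm above the base; axes as the grip. An arm (35 to 43 mm up) leads to an 8 mm upright stem ending in a foot bar along x, 40 mm long, 8 wide, in the lowest 11 mm. Linked, it cannot lift out; turned about the stem a quarter turn either way from the next hook (within 0.25 rad), it passes straight up through the eye.
- bin_red: Fixed shallow red bin, open on top: outside 184 (x) x 118 (y) x 20 mm high, walls 4 mm, floor 4 to 5 mm thick. Origin at the centre of its underside on the bench, x along its length. A hook fits in lengthwise, either way round.
- hook_blue_grip (a point): Centre of the blue block of the blue hook (140 g; the three differ only in colour). Block 36 long (x) x 26 wide (y) x 50 mm high, standing on its base, this point 25 mm above it; pinch it from above across the 26 mm. x runs from eye to foot, z up. The hook spans x -63 to +82 mm. At the start the three stand in a straight chain, in any colour order, each foot in the next one's eye; unhook first the one whose own eye is empty.
- hook_blue_eye (a point): Centre of the eye of the blue hook, at x -44 mm from the block's centre, 21 mm above the base; axes as the grip. A level oblong ring of 8 mm bar (17 to 25 mm above the base): opening 22 along x by 54 mm along y, outside 38 x 70 mm. A linked foot lies crosswise beneath it with some 6 mm of play up and down.
- hook_blue_foot (a point): Stem axis of the blue hook at its foot, at x +62 mm, 5 mm above the base; axes as the grip. An arm (35 to 43 mm up) leads to an 8 mm upright stem ending in a foot bar along x, 40 mm long, 8 wide, in the lowest 11 mm. Linked, it cannot lift out; turned about the stem a quarter turn either way from the next hook (within 0.25 rad), it passes straight up through the eye.
- bin_blue: Fixed shallow blue bin, open on top: outside 184 (x) x 118 (y) x 20 mm high, walls 4 mm, floor 4 to 5 mm thick. Origin at the centre of its underside on the bench, x along its length. A hook fits in lengthwise, either way round.
- hook_green_grip (a point): Centre of the green block of the green hook (140 g; the three differ only in colour). Block 36 long (x) x 26 wide (y) x 50 mm high, standing on its base, this point 25 mm above it; pinch it from above across the 26 mm. x runs from eye to foot, z up. The hook spans x -63 to +82 mm. At the start the three stand in a straight chain, in any colour order, each foot in the next one's eye; unhook first the one whose own eye is empty.
- hook_green_eye (a point): Centre of the eye of the green hook, at x -44 mm from the block's centre, 21 mm above the base; axes as the grip. A level oblong ring of 8 mm bar (17 to 25 mm above the base): opening 22 along x by 54 mm along y, outside 38 x 70 mm. A linked foot lies crosswise beneath it with some 6 mm of play up and down.
- hook_green_foot (a point): Stem axis of the green hook at its foot, at x +62 mm, 5 mm above the base; axes as the grip. An arm (35 to 43 mm up) leads to an 8 mm upright stem ending in a foot bar along x, 40 mm long, 8 wide, in the lowest 11 mm. Linked, it cannot lift out; turned about the stem a quarter turn either way from the next hook (within 0.25 rad), it passes straight up through the eye.
- bin_green: Fixed shallow green bin, open on top: outside 184 (x) x 118 (y) x 20 mm high, walls 4 mm, floor 4 to 5 mm thick. Origin at the centre of its underside on the bench, x along its length. A hook fits in lengthwise, either way round.
- tumbler_a: Bystander: striped wooden tumbler, 80 mm across, 115 mm high, standing; origin at the centre of its underside.
- tumbler_b: Bystander: striped wooden tumbler, 80 mm across, 115 mm high, standing; origin at the centre of its underside.
- tumbler_c: Bystander: striped wooden tumbler, 80 mm across, 115 mm high, standing; origin at the centre of its underside.
- goblet: Bystander: wooden goblet standing upside down, 80 mm across, 156 mm high; origin at the centre of its underside.
- glue: Bystander: yellow glue bottle, 60 mm across, 160 mm high; origin at the centre of its underside.
- drum: Bystander: black sanding drum, 64 mm across, 75 mm high, standing; origin at the centre of its underside.
- offcut: Bystander: dark wood offcut, 50 x 120 x 22 mm, lying flat; origin at the centre of its underside.

How it is judged:
By the outcome, as a careful person would: the job done as asked, in the order asked, and still so for the second after the job is handed in, with the robot touching nothing.
It also fails if it takes over 72 s, if anything falls off the work surface, if the arm or the gripper's body presses on something with over 40 N, if the wrist force passes 120 N, or if a joint passes its speed limit or range.

ROBOT

A 6-joint arm with a two-finger parallel gripper is mounted at the origin on the work surface. World frame = base frame: x ahead of the robot, y to its left, z up, the work surface at z = 0. Lengths are in m, angles in rad, forces in N, time in s.
With the tool pointing down it reaches from about 0.35 to 0.85 m from the base axis. Payload 8.1 kg.
Tool frame: the origin (TCP) lies midway between the tips of the shut fingers; the grasp point (between the pads) lies manip.grip_point_offset behind it (manip.grip_point_offset is the distance from the TCP to the grasp point, in m); y points along the fingers, z is the direction in which the jaws open and shut, and the axes are right-handed (so a half turn about y gives the same grasp; the last joint's range is limited). The gripper opens to 85 mm and grips with 20 to 120 N. Pads are 22 mm wide; open, the fingers measure 114 mm over their backs; the gripper's body (76 mm by 85 mm) begins 54 mm behind the grasp point. The pads swing forward as they close: fully open they stand 13 mm farther back than shut.
Start: joints at [1.117, 0.13, 1.488, -0, 1.523, -0.085], TCP at [0.216, 0.56, 0.231] pointing down, gripper open.
Joint ranges: [-2.96, 2.96], [-0.89, 2.26], [0.02, 2.5], [-1.34, 4.48], [0, 2.73], [-2.66, 2.66]. Speed limits (rad/s): [2.39, 2.39, 2.79, 3.14, 3.14, 3.14].

INTERFACE

Orientations are given as a 3x3 rotation matrix whose columns are the frame's x, y, z axes.
In Python, from station import manip gives the robot as it stands. The module is installed in compiled form; this text tells all that it offers.
- The arm moves only by the tool move_arm, never from a script. Its argument "motion" is a list of rows, each a list of 3 entries, a list of its own where there are three numbers: the shift along the tool's x, y, z in cm, then the turn about the tool's y in rad, then the gripper's target within -1 to 1 (fully open at 1, half-way at 0, shut at -1). A call has exactly 5 rows; each row shifts and turns the pose as measured when the row begins, along the tool's axes as they then stand; what a row does not reach is not made up. A row lasts 1/8 s, in which the tool goes at most 62.5 mm and 10.7 degrees, less where a joint would pass 70% of its speed; a pose out of reach is approached as far as the arm can. A call with a gripper value outside its range is refused whole. The fingers move at their own pace and stop on an object; the grip force is fixed at half the most. Time passes only in rows, so rows that do not move let the fingers close, or fill a call up. It gives the time, the measured TCP pose, the force and the opening at its end, in the units of the state.
- manip.read_state(): the state, without advancing time (a new reading comes with each control period).
- manip.snapshot(name): name is "side" or "top"; returns the picture (480x640x3 uint8, red, green, blue); there is no depth.
- manip.camera_info(name): a dict with "vfov" (degrees; the focal length in pixels is half the picture's height over the tangent of half this angle, whatever the lens; pixels are square), "cx", "cy" (the principal point, pixels), "k1" (the pictures are not rectified: a ray, as slopes to the right and down, at radius r is drawn at 1 + k1 r^2 times it, then the intrinsics apply), "rvec" (rotation vector, rad) and "tvec" (3), from world to camera coordinates, as OpenCV has them. Camera axes: x right, y down, z forward; pixel columns grow to the right and rows downward; lengths in m; the calibration is good to about 2 mm. A picture is of the moment at which its call begins. camera_info takes no time and is no camera call.
- manip.hand_in(): hands the job in, once; it reports no verdict.
The state is a dict: "time": time; "joints": joint angles; "qvel": joint speeds; "joint_efforts": joint torques, N m; "tool_pos": TCP position; "eef_rot": TCP orientation; "wrist_force": force on the tool from outside, world axes, zero at the start; "moment": the same for the moment, N m; "opening": finger opening in m.
Only numpy, scipy, OpenCV 4.12 (cv2) and the standard library are available. Lean on these libraries where they do the work, as an engineer would, in place of code of your own. Each camera call takes 0.05 s, during which the arm holds its last target.

## Working session

There is one attempt and no reset: what is moved stays moved. The work goes in short steps, Python scripts to look and compute and a tool call to move; the robot and the scene stay as the last step left them, time stands still between calls to the robot, and variables do not carry over. Pictures are saved under pics/ and viewed, and the job is handed in when it is done.

Besides the shell and the picture viewer there is one more tool, called after ">>>" as name(argument=value, ...), one argument or row to a line, values as JSON. move_arm: Moves the arm, as the interface text tells. Its arguments: {"type":"object","properties":{"motion":{"type":"array"}},"required":["motion"]}

```bash
mkdir -p pics; python3 - <<'E'
from station import manip
import cv2
for n in("top","side"):
    im=manip.snapshot(n); cv2.imwrite(f"pics/{n}0.png",im[:,:,::-1]); print(n,manip.camera_info(n))
s=manip.read_state(); print(s, manip.grip_point_offset)
E
```

```text
top {'vfov': 53.95137634358128, 'cx': 322.54050044602263, 'cy': 244.36229628613495, 'k1': 0.016322014123951317, 'rvec': array([ 2.20781091, -2.17921407,  0.15203822]), 'tvec': array([-0.00804611,  0.54710818,  0.86366822])}
side {'vfov': 46.52991884499274, 'cx': 313.45491970280597, 'cy': 238.5893816512596, 'k1': -0.11305597271076068, 'rvec': array([ 2.15954728, -0.37650427,  0.18738859]), 'tvec': array([-0.51128329,  0.15885602,  0.92771119])}
{'time': 0.1, 'joints': array([ 1.11660487e+00,  1.31119126e-01,  1.48920758e+00,  3.11115936e-06,
        1.52298442e+00, -8.54047902e-02]), 'qvel': array([ 3.36877978e-04, -1.46734781e-03, -1.74101432e-03, -7.35679549e-04,
        1.42532312e-03, -4.13621649e-05]), 'joint_efforts': array([ 2.24455757e-04, -5.70950282e+01, -5.01943910e+01, -3.04312307e-04,
        8.14881729e-03,  7.31607270e-05]), 'tool_pos': array([0.21604771, 0.55920905, 0.2303089 ]), 'eef_rot': array([[ 9.32765309e-01, -7.56745698e-04,  3.60483433e-01],
       [-3.60484196e-01, -1.54287866e-03,  9.32764045e-01],
       [-1.49682983e-04, -9.99998523e-01, -1.71193855e-03]]), 'wrist_force': array([0.05188356, 0.22221923, 0.82634876]), 'moment': array([ 0.00563457,  0.05492271, -0.00678946]), 'opening': 0.0853243898128351} 0.0187
```

View pics/top0.png

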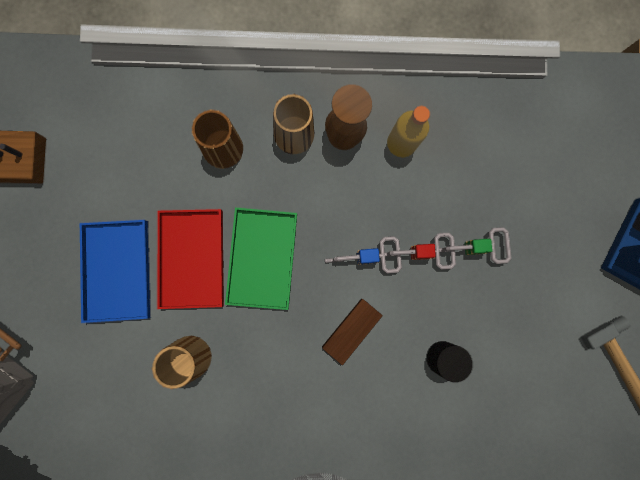

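View pics/side0.png

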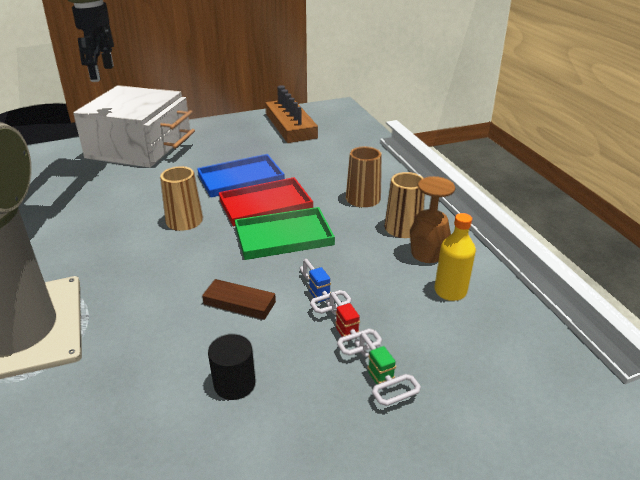

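The top view shows the chain green, red, blue from right to left. Green's eye at (499,246) is empty, so green comes off first, then red. The bins sit at the left: blue (115,271), red (190,260), green (262,259). The side view agrees. Next I'll measure the poses.

```bash
cat > h.py <<'E'
import numpy as np, cv2
from scipy.optimize import least_squares
from station import manip
def cam(n):
    c=manip.camera_info(n); f=240/np.tan(np.radians(c['vfov']/2))
    K=np.array([[f,0,c['cx']],[0,f,c['cy']],[0,0,1]]); return K,np.array([c['k1'],0,0,0,0.]),c['rvec'],c['tvec']
def proj(n,P):
    K,d,r,t=cam(n); return cv2.projectPoints(np.array(P,float).reshape(-1,1,3),r,t,K,d)[0][:,0]
def back(n,uv,z):
    K,d,r,t=cam(n); p=cv2.undistortPoints(np.array(uv,float).reshape(-1,1,2),K,d)[:,0]
    R=cv2.Rodrigues(r)[0]; C=-R.T@t; D=np.c_[p,np.ones(len(p))]@R; s=(z-C[2])/D[:,2]; return C+D*s[:,None]
def mask(im,col):
    h=cv2.cvtColor(im,cv2.COLOR_RGB2HSV); H,S,V=[h[:,:,i].astype(int) for i in range(3)]
    ok=(S>150)&(V>50)
    return (ok&{'red':(H<6)|(H>174),'green':(H>50)&(H<75),'blue':(H>100)&(H<125)}[col]).astype(np.uint8)
def comps(m,mn=15):
    n,l,s,c=cv2.connectedComponentsWithStats(m); return [(s[i,4],c[i].round(1),s[i,:4],l==i) for i in range(1,n) if s[i,4]>=mn]
def hull_centroid(n,P):
    h=cv2.convexHull(proj(n,P).astype(np.float32)); M=cv2.moments(h); return np.array([M['m10'],M['m01']])/M['m00']
def box(x,y,yaw,z0=0,l=.036,w=.026,h=.05):
    c,s=np.cos(yaw),np.sin(yaw); return [(x+c*a-s*b,y+s*a+c*b,z) for a in(-l/2,l/2) for b in(-w/2,w/2) for z in(z0,z0+h)]
E
python3 - <<'E'
from h import *
I={n:cv2.imread(f"pics/{n}0.png")[:,:,::-1].copy() for n in("top","side")}
for c in('green','red','blue'):
    for n in I:
        for a,ce,b,_ in comps(mask(I[n],c)): print(c,n,a,ce,b)
for n,u in (("glue",(404,152)),("goblet",(345,140)),("drum",(452,362)),("offcut",(352,332)),("tumbC",(180,362))):
    print(n,back("top",[u],0.01)[0].round(3))
print("img corners",back("top",[(0,0),(640,480),(322,240)],0).round(3))
E
```

```text
green top 5980 [261.1 258.8] [225 208  72 102]
green top 237 [482.  245.6] [473 239  19  14]
green side 2836 [278.2 234.5] [235 207  99  53]
green side 388 [382.1 358.3] [370 347  25  24]
green side 139 [380.2 372.6] [370 361  24  20]
red top 6430 [189.6 258.9] [157 209  66 100]
red top 288 [424.6 251.2] [413 244  23  16]
red side 2171 [262.6 200.3] [219 178  94  48]
red side 321 [347.4 313.6] [337 303  22  21]
red side 144 [346.1 326.9] [336 316  22  19]
red side 16 [338.8 330.7] [336 326   7  10]
blue top 442 [626.1 238.5] [607 202  33  67]
blue top 6762 [114.1 270.9] [ 80 220  70 103]
blue top 263 [369.1 255.5] [359 248  21  16]
blue side 41 [275.6 165.4] [265 155  19  20]
blue side 1538 [232.6 175.7] [198 160  79  37]
blue side 262 [319.3 276.4] [309 267  21  19]
blue side 125 [319.  288.9] [310 280  20  16]
glue [ 0.734 -0.16   0.01 ]
goblet [ 0.755 -0.044  0.01 ]
drum [ 0.328 -0.25   0.01 ]
offcut [ 0.383 -0.059  0.01 ]
tumbC [0.326 0.26  0.01 ]
img corners [[ 1.02e+00  6.34e-01  0.00e+00]
 [ 1.12e-01 -6.07e-01  0.00e+00]
 [ 5.58e-01 -1.00e-03  0.00e+00]]
```

```bash
python3 - <<'E'
import cv2
a=cv2.imread("pics/top0.png")[190:300,310:530]; cv2.imwrite("pics/c0.png",cv2.resize(a,None,fx=3.6,fy=3.6,interpolation=cv2.INTER_CUBIC))
a=cv2.imread("pics/side0.png")[250:420,280:440]; cv2.imwrite("pics/c1.png",cv2.resize(a,None,fx=3.5,fy=3.5,interpolation=cv2.INTER_CUBIC))
E
```

```text
(no output)
```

View pics/c0.png

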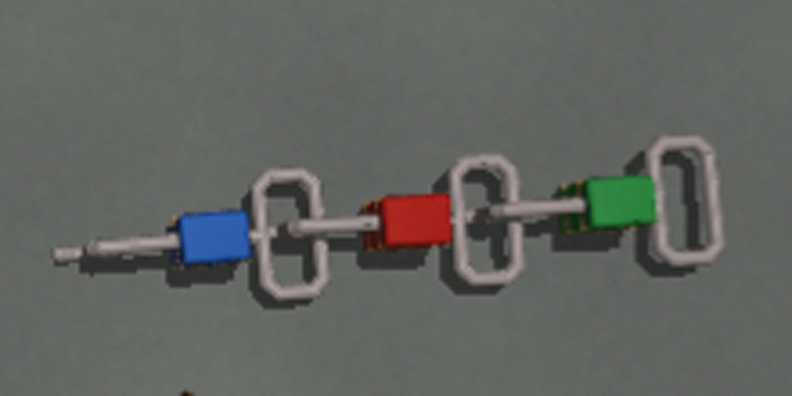

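View pics/c1.png

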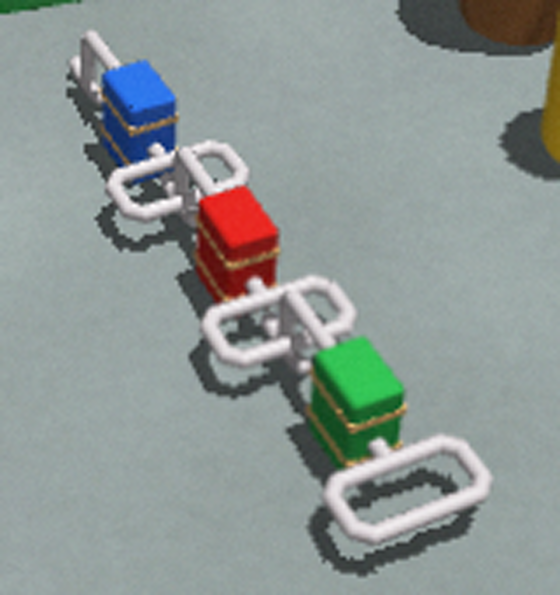

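```bash
cat >> h.py <<'E'
def model(x,y,yaw):
    pass
def hookpts(x,y,yaw):
    c,s=np.cos(yaw),np.sin(yaw); f=lambda a,b,z:(x+c*a-s*b,y+s*a+c*b,z)
    eye=[f(-44+0*k,0,0) for k in()]+[f(a/1000,b/1000,.025) for a,b in((-63,-27),(-55,-35),(-33,-35),(-25,-27),(-25,27),(-33,35),(-55,35),(-63,27))]
    top=[f(a,b,.05) for a,b in((-.018,-.013),(.018,-.013),(.018,.013),(-.018,.013))]
    arm=[f(.018,0,.043),f(.066,0,.043)]; foot=[f(.042,0,.005),f(.082,0,.005)]
    return [(eye,1),(top,1),(arm,0),(foot,0)]
def draw(im,n,hs,sc,crop):
    x0,y0,x1,y1=crop; o=cv2.resize(im[y0:y1,x0:x1],None,fx=sc,fy=sc,interpolation=cv2.INTER_CUBIC).copy()
    for h in hs:
        for P,cl in hookpts(*h):
            q=((proj(n,P)-[x0,y0]+.5)*sc).round().astype(np.int32); cv2.polylines(o,[q],bool(cl),(255,255,0),1)
    return o
def fit(blobs,z0=0,n2=True):
    pass
E
python3 - <<'E'
from h import *
obs={'green':((482,245.6),(381.6,362.1)),'red':((424.6,251.2),(347,317.8)),'blue':((369.1,255.5),(319.2,280.4))}
yaw=np.pi/2+0.1
for it in range(3):
  P={}
  for c,(t,s) in obs.items():
    for which in('top','side','both'):
        def r(p):
            e=[]
            if which!='side': e+=list(hull_centroid('top',box(p[0],p[1],yaw))-t)
            if which!='top': e+=list(hull_centroid('side',box(p[0],p[1],yaw))-s)
            return e
        q=least_squares(r,[.55,-.15],x_scale=.1); P[c,which]=q.x
        if it==2: print(c,which,q.x.round(4),np.round(q.fun,1))
  d=P['blue','both']-P['green','both']; yaw=np.arctan2(d[1],d[0])
print('yaw',yaw, 'spacings',[np.linalg.norm(P[a,'both']-P[b,'both']) for a,b in(('green','red'),('red','blue'))])
hs=[(*P[c,'both'],yaw) for c in obs]
for n,sc,cr in(('top',3.6,(310,190,530,300)),('side',3.5,(280,250,440,420))):
    cv2.imwrite(f"pics/ov_{n}.png",draw(cv2.imread(f"pics/{n}0.png"),n,hs,sc,cr))
E
```

```text
green top [ 0.549  -0.3048] [-0.4  0.1]
green side [ 0.5487 -0.2902] [-0. -0.]
green both [ 0.5478 -0.2973] [-4.3  0.6  1.4  3.4]
red top [ 0.5367 -0.1948] [-0.  0.]
red side [ 0.533  -0.1944] [0.8 5.4]
red both [ 0.5352 -0.1901] [-2.5  0.8  1.1  3.4]
blue top [ 0.5265 -0.1019] [6.9 0.4]
blue side [ 0.527  -0.0755] [0.1 0. ]
blue both [ 0.5271 -0.0865] [-1.2 -0.1  2.3  3.7]
yaw 1.6685607612876818 spacings [np.float64(0.10795208317057294), np.float64(0.10384334022396768)]
```

The first fit did not converge because of float32 Jacobian noise, and its masks mix top and side faces. I'll use only the bright top faces, back-projected at z=50 mm.

```bash
cat >> h.py <<'E'
def topmask(im,col):
    m=mask(im,col); v=im.max(2).astype(int); return m,v
def blocktop(im,n,col,z=.05,near=None):
    """brightest-face centroid -> world, for blobs of block size"""
    out=[]
    for a,c,b,l in comps(mask(im,col),100):
        if a>900: continue
        v=im.max(2).astype(float); thr=.82*np.percentile(v[l],90); m=(l&(v>thr)).astype(np.uint8)
        k=max(comps(m,10),key=lambda q:q[0]); rc=cv2.minAreaRect(np.argwhere(k[3])[:,::-1].astype(np.float32))
        out.append((k[0],np.round(k[1],1),back(n,[k[1]],z)[0].round(4),np.round(rc[1],1)))
    return out
E
python3 - <<'E'
from h import *
P={}
for n in("top","side"):
    im=cv2.imread(f"pics/{n}0.png")[:,:,::-1].copy()
    for c in('green','red','blue'):
        for o in blocktop(im,n,c):
            print(n,c,*o); P.setdefault((n,c),o[2])
P['top','blue']=[o for o in blocktop(cv2.imread("pics/top0.png")[:,:,::-1].copy(),'top','blue') if o[1][0]<500][0][2]
q={c:(P['top',c]+P['side',c])/2 for c in('green','red','blue')}
d=q['blue']-q['green'];yaw=np.arctan2(d[1],d[0]); print(yaw,[np.linalg.norm(q['green']-q['red']),np.linalg.norm(q['red']-q['blue'])])
hs=[(*q[c][:2],yaw) for c in q]; print(hs)
for n,sc,cr in(('top',3.6,(310,190,530,300)),('side',3.5,(280,250,440,420))):
    cv2.imwrite(f"pics/ov_{n}.png",draw(cv2.imread(f"pics/{n}0.png"),n,hs,sc,cr))
E
```

```text
top green 208 [482.4 245.1] [ 0.548  -0.2975  0.05  ] [12. 17.]
top red 218 [425.8 250.2] [ 0.5369 -0.1912  0.05  ] [12. 17.]
top blue 316 [626.4 239.4] [ 0.5629 -0.5712  0.05  ] [17.4 68.9]
top blue 220 [369.4 255. ] [ 0.5265 -0.0864  0.05  ] [12. 18.]
side green 261 [382.5 355.9] [ 0.5442 -0.2995  0.05  ] [22.  13.6]
side green 76 [385.2 374.8] [ 0.5324 -0.3337  0.05  ] [ 6.3 16.4]
side red 214 [347.8 311.3] [ 0.5331 -0.1926  0.05  ] [19.1 13.3]
side red 80 [350.7 328.6] [ 0.5222 -0.2306  0.05  ] [ 7.3 14.1]
side blue 171 [319.4 274.2] [ 0.5228 -0.0878  0.05  ] [17.2 12. ]
side blue 79 [322.6 290.1] [ 0.5132 -0.1296  0.05  ] [ 6.6 14.2]
1.6719166629229352 [np.float64(0.10717635000316064), np.float64(0.10530984047086958)]
[(np.float64(0.5461), np.float64(-0.2985), np.float64(1.6719166629229352)), (np.float64(0.535), np.float64(-0.19190000000000002), np.float64(1.6719166629229352)), (np.float64(0.5246500000000001), np.float64(-0.08710000000000001), np.float64(1.6719166629229352))]
```

View pics/ov_top.png

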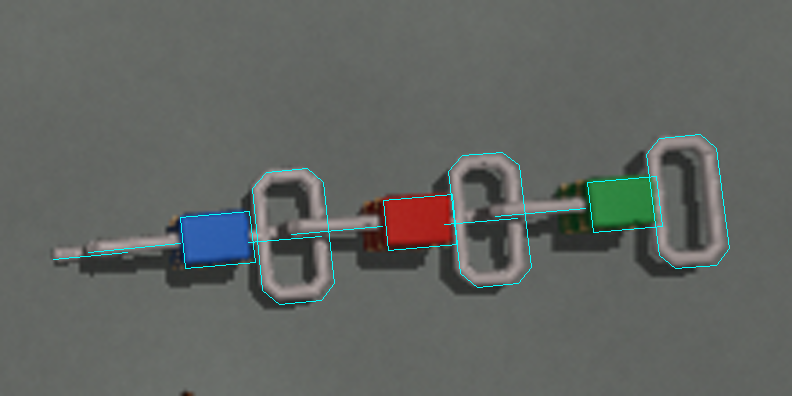

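View pics/ov_side.png

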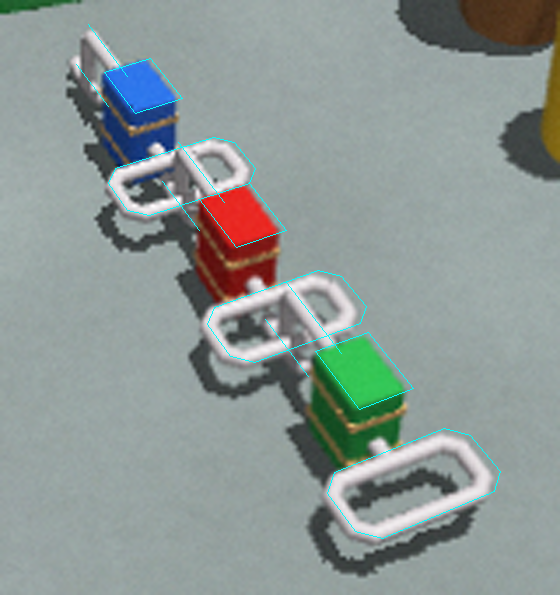

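The overlays agree within about 2 mm, and spacings are 107 and 105 mm against an expected 106. The arms and rings show individual yaws near 1.63. Next: bins and obstacles.

```bash
python3 - <<'E'
from h import *
im=cv2.imread("pics/top0.png")[:,:,::-1].copy(); si=cv2.imread("pics/side0.png")[:,:,::-1].copy()
for c in('green','red','blue'):
    k=[o for o in comps(mask(im,c),3000)][0]
    pts=np.argwhere(k[3])[:,::-1].astype(float)
    w=back('top',pts,.02)[:,:2].astype(np.float32)
    r=cv2.minAreaRect(w*1000); print(c,'top rim rect',np.round(r[0],1),np.round(r[1],1),round(r[2],2), 'deg')
    h=cv2.HuMoments
    k=[o for o in comps(mask(si,c),1000)][0]
    w=back('side',np.argwhere(k[3])[:,::-1].astype(float),.02)[:,:2].astype(np.float32); r=cv2.minAreaRect(w*1000); print('   side',np.round(r[0],1),np.round(r[1],1),round(r[2],2))
print('offcut',back('top',[(364,299),(382,315),(340,364),(322,347)],.022).round(3)[:,:2])
print('glue side/goblet side base',back('side',[(452,285),(430,250)],0).round(3))
E
```

```text
green top rim rect [520.4 114.4] [116.8 182.3] 85.8 deg
   side [515.4 102.4] [142.8 186. ] 85.75
red top rim rect [518.3 247.1] [184.6 119.8] 1.78 deg
   side [513.  235.6] [189.4 144.2] 2.44
blue top rim rect [493.9 383.1] [183.4 123.5] 4.2 deg
   side [481.2 370.4] [173.5 148.1] 4.54
offcut [[ 0.445 -0.08 ]
 [ 0.416 -0.114]
 [ 0.326 -0.036]
 [ 0.356 -0.002]]
glue side/goblet side base [[ 0.763 -0.144  0.   ]
 [ 0.779 -0.034  0.   ]]
```

```bash
cat >> h.py <<'E'
def rotY(R,a): return R@cv2.Rodrigues(np.array([0,a,0.]))[0]
def cur():
    s=manip.read_state(); return np.array(s['tool_pos']),np.array(s['eef_rot']),s
def zang(R): return np.arctan2(R[1,2],R[0,2])
def plan(way,g,p=None,R=None,cap=6.0,tcap=.18):
    """way: list of (pos,zang) reached in order, each split in capped rows; prints rows"""
    if p is None: p,R,_=cur()
    rows=[]
    for tp,tz in way:
        tp=np.array(tp,float)
        dz=(zang(R)-tz+np.pi)%(2*np.pi)-np.pi
        n=max(1,int(np.ceil(np.linalg.norm(tp-p)*100/cap-.02)),int(np.ceil(abs(dz)/tcap-.02)))
        p0=p.copy()
        for k in range(1,n+1):
            q=p0+(tp-p0)*k/n; sh=(R.T@(q-p))*100; sh=np.round(sh,2); t=round(((zang(R)-tz+np.pi)%(2*np.pi)-np.pi)/(n-k+1),3)
            rows.append([[float(v) for v in sh],float(t),g]); p=p+R@(sh/100); R=rotY(R,t)
    for i in range(0,len(rows),5): print(rows[i:i+5])
    print('n',len(rows),'end',p.round(4),round(zang(R),3)); return p,R
def arc(stem,dist,zoff_from,total,n,z,g):
    pass
def st():
    p,R,s=cur(); print('t',round(s['time'],2),'p',p.round(4),'zang',round(zang(R),3),'tilt',R[:,1].round(3),'F',np.round(s['wrist_force'],1),'open',round(s['opening'],4),'q',np.round(s['joints'],2))
E
python3 - <<'E'
from h import *
plan([((.546,-.2985,.14),.06)],.5)
E
```

```text
[[[3.86, 0.57, -4.26], 0.071, 0.5], [[4.14, 0.57, -3.97], 0.071, 0.5], [[4.42, 0.57, -3.66], 0.071, 0.5], [[4.67, 0.57, -3.35], 0.071, 0.5], [[4.9, 0.58, -3.0], 0.072, 0.5]]
[[[5.09, 0.57, -2.65], 0.071, 0.5], [[5.28, 0.57, -2.28], 0.072, 0.5], [[5.42, 0.57, -1.89], 0.071, 0.5], [[5.54, 0.57, -1.5], 0.072, 0.5], [[5.64, 0.57, -1.1], 0.071, 0.5]]
[[[5.7, 0.57, -0.7], 0.072, 0.5], [[5.73, 0.57, -0.28], 0.071, 0.5], [[5.75, 0.57, 0.12], 0.072, 0.5], [[5.71, 0.58, 0.54], 0.071, 0.5], [[5.67, 0.57, 0.94], 0.072, 0.5]]
[[[5.58, 0.57, 1.34], 0.071, 0.5]]
n 16 end [ 0.546  -0.2985  0.14  ] 0.06
```

>>> move_arm(
  motion=[
    [[3.9,0.5,-4.3],0.07,0.5],
    [[4.1,0.5,-4.0],0.07,0.5],
    [[4.4,0.5,-3.7],0.07,0.5],
    [[4.7,0.5,-3.4],0.07,0.5],
    [[4.9,0.5,-3.0],0.07,0.5],
  ],
)

```text
time: 0.72
tool_pos: [0.3184, 0.2842, 0.2017]
eef_rot: [[0.75, -0.003, 0.661], [-0.661, -0.005, 0.75], [0.001, -1.0, -0.006]]
wrist_force: [1.3, 1.1, 0.6]
opening: 0.0639
```

>>> move_arm(
  motion=[
    [[5.1,0.5,-2.7],0.07,0.5],
    [[5.3,0.5,-2.3],0.07,0.5],
    [[5.4,0.5,-1.9],0.07,0.5],
    [[5.5,0.5,-1.5],0.07,0.5],
    [[5.6,0.5,-1.1],0.07,0.5],
  ],
)

```text
time: 1.35
tool_pos: [0.4214, 0.0069, 0.1762]
eef_rot: [[0.468, -0.002, 0.884], [-0.884, -0.005, 0.468], [0.004, -1.0, -0.004]]
wrist_force: [1.0, 0.7, 0.5]
opening: 0.0641
```

```bash
python3 - <<'E'
from h import *
st(); plan([((.546,-.2985,.14),.06)],.5)
E
```

```text
t 1.35 p [0.4214 0.0069 0.1762] zang 0.487 tilt [-0.002 -0.005 -1.   ] F [1.  0.7 0.5] open 0.0641 q [-0.1  -0.34  2.03 -0.01  1.46 -0.59]
[[[5.47, 0.62, -0.55], 0.071, 0.5], [[5.49, 0.63, -0.15], 0.071, 0.5], [[5.49, 0.62, 0.23], 0.071, 0.5], [[5.46, 0.63, 0.62], 0.071, 0.5], [[5.4, 0.62, 1.01], 0.072, 0.5]]
[[[5.32, 0.63, 1.39], 0.071, 0.5]]
n 6 end [ 0.546  -0.2985  0.14  ] 0.06
```

Tracking is very good. Continuing.

>>> move_arm(
  motion=[
    [[5.5,0.6,-0.6],0.07,0.5],
    [[5.5,0.6,-0.1],0.07,0.5],
    [[5.5,0.6,0.2],0.07,0.5],
    [[5.5,0.6,0.6],0.07,0.5],
    [[5.4,0.6,1.0],0.07,0.5],
  ],
)

```text
time: 1.98
tool_pos: [0.5252, -0.2585, 0.145]
eef_rot: [[0.123, -0.002, 0.992], [-0.992, -0.004, 0.123], [0.003, -1.0, -0.002]]
wrist_force: [0.7, 0.3, 1.1]
opening: 0.0642
```

```bash
python3 - <<'E'
from h import *
st(); plan([((.546,-.2985,.09),.06),((.546,-.2985,.012),.06)],.4,cap=4)
E
```

```text
t 1.98 p [ 0.5252 -0.2585  0.145 ] zang 0.123 tilt [-0.002 -0.004 -1.   ] F [0.7 0.3 1.1] open 0.0642 q [-0.54  0.15  1.63 -0.    1.36 -0.66]
[[[2.1, 2.75, 0.79], 0.032, 0.4], [[2.08, 2.76, 0.87], 0.031, 0.4], [[-0.01, 3.9, 0.01], 0.0, 0.4], [[-0.02, 3.9, 0.0], 0.0, 0.4]]
n 4 end [ 0.546  -0.2985  0.012 ] 0.06
```

>>> move_arm(
  motion=[
    [[2.1,2.5,0.8],0.03,0.4],
    [[2.1,2.5,0.9],0.03,0.4],
    [[0,3.0,0],0,0.4],
    [[0,3.0,0],0,0.4],
    [[0,2.0,0],0,0.4],
  ],
)

```text
time: 2.6
tool_pos: [0.547, -0.3056, 0.01]
eef_rot: [[0.054, -0.002, 0.999], [-0.999, -0.004, 0.054], [0.004, -1.0, -0.002]]
wrist_force: [0.4, 1.0, 0.3]
opening: 0.0602
```

```bash
python3 - <<'E'
from h import *
st()
im=manip.snapshot('top');cv2.imwrite('pics/g1.png',cv2.resize(im[190:310,310:530,::-1],None,fx=3.6,fy=3.6)); im=manip.snapshot('side');cv2.imwrite('pics/g1s.png',cv2.resize(im[220:420,270:450,::-1],None,fx=3,fy=3))
E
```

```text
t 2.6 p [ 0.547  -0.3056  0.01  ] zang 0.054 tilt [-0.002 -0.004 -1.   ] F [0.4 1.  0.3] open 0.0602 q [-0.59  0.4   1.59 -0.    1.15 -0.64]
```

View pics/g1s.png

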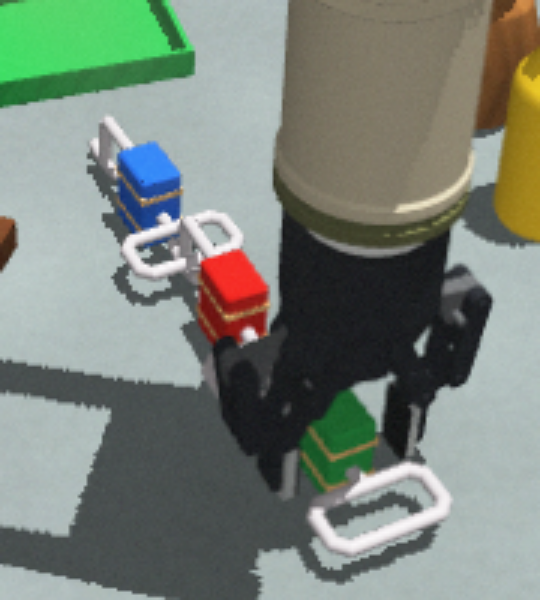

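>>> move_arm(
  motion=[
    [[-0.6,0,0],0,0.2],
    [[0,0,0],0,-1],
    [[0,0,0],0,-1],
    [[0,0,0],0,-1],
    [[0,0,0],0,-1],
  ],
)

```text
time: 3.32
tool_pos: [0.5481, -0.2993, 0.0134]
eef_rot: [[0.055, 0.001, 0.998], [-0.998, -0.006, 0.055], [0.006, -1.0, 0.001]]
wrist_force: [-0.2, -0.3, -1.3]
opening: 0.0259
```

```bash
python3 - <<'E'
from h import *
st()
im=manip.snapshot('top');cv2.imwrite('pics/g2.png',cv2.resize(im[190:310,310:530,::-1],None,fx=3.6,fy=3.6))
print(blocktop(im,'top','red'))
E
```

```text
t 3.33 p [ 0.5481 -0.2993  0.0134] zang 0.055 tilt [ 0.001 -0.006 -1.   ] F [-0.2 -0.3 -1.3] open 0.0259 q [-0.58  0.39  1.6  -0.    1.15 -0.63]
[(np.int32(218), array([425.8, 250.2]), array([ 0.5369, -0.1912,  0.05  ]), array([12., 17.]))]
```

View pics/g2.png

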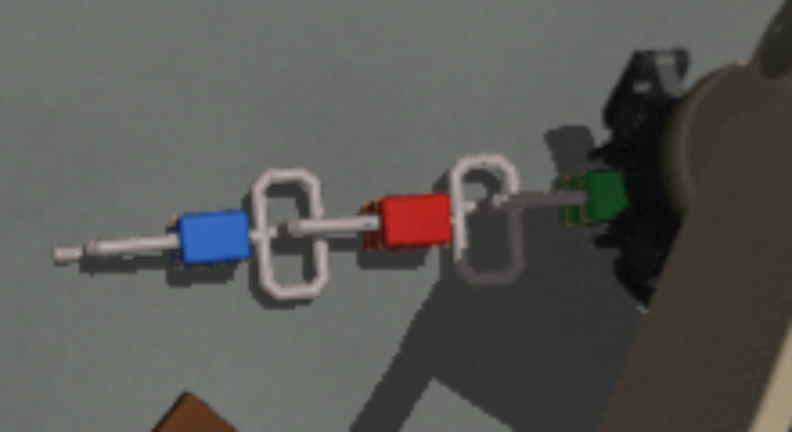

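Grip is good at 25.9 mm, and the z force shows green's weight carried with play. Now the arc about the stem, clockwise toward the robot.

```bash
cat >> h.py <<'E'
def arcplan(stem,dang,n,z,g):
    """rotate TCP about stem by world angle dang, n rows"""
    p,R,_=cur(); v=p[:2]-stem; z0=zang(R); w=[]
    for k in range(1,n+1):
        a=dang*k/n; c,s=np.cos(a),np.sin(a); q=np.array([[c,-s],[s,c]])@v+stem; w.append(((q[0],q[1],z),z0+a))
    return plan(w,g,tcap=.3)
E
python3 - <<'E'
from h import *
arcplan(np.array([.5445,-.2365]),-1.571,10,.013,-1)
E
```

```text
[[[-0.08, 0.04, -0.98], 0.157, -1], [[-0.07, -0.0, -0.99], 0.157, -1], [[-0.08, -0.0, -0.98], 0.157, -1], [[-0.07, -0.01, -0.99], 0.157, -1], [[-0.08, -0.0, -0.98], 0.158, -1]]
[[[-0.07, -0.01, -0.98], 0.157, -1], [[-0.08, -0.0, -0.99], 0.157, -1], [[-0.07, -0.01, -0.98], 0.157, -1], [[-0.08, -0.0, -0.99], 0.157, -1], [[-0.07, -0.01, -0.98], 0.157, -1]]
n 10 end [ 0.4817 -0.2401  0.013 ] -1.516
```

>>> move_arm(
  motion=[
    [[-0.08,0,-0.98],0.157,-1],
    [[-0.08,0,-0.98],0.157,-1],
    [[-0.08,0,-0.98],0.157,-1],
    [[-0.08,0,-0.98],0.157,-1],
    [[-0.08,0,-0.98],0.157,-1],
  ],
)

```text
time: 4.0
tool_pos: [0.502, -0.2831, 0.0131]
eef_rot: [[-0.685, 0.001, 0.729], [-0.729, -0.006, -0.685], [0.004, -1.0, 0.005]]
wrist_force: [0.2, 0.4, -1.5]
opening: 0.0257
```

```bash
python3 - <<'E'
from h import *
st()
im=manip.snapshot('top');cv2.imwrite('pics/g3.png',cv2.resize(im[190:310,310:530,::-1],None,fx=3.6,fy=3.6))
print(blocktop(im,'top','red'))
arcplan(np.array([.5445,-.2365]),-1.516-zang(cur()[1]),5,.013,-1)
E
```

```text
t 4.0 p [ 0.502  -0.2831  0.0131] zang -0.754 tilt [ 0.001 -0.006 -1.   ] F [ 0.2  0.4 -1.5] open 0.0257 q [-0.6   0.28  1.74 -0.    1.12  0.16]
[(np.int32(218), array([425.8, 250.2]), array([ 0.5369, -0.1912,  0.05  ]), array([12., 17.]))]
[[[-0.07, -0.04, -0.95], 0.151, -1], [[-0.07, 0.0, -0.95], 0.151, -1], [[-0.07, -0.0, -0.94], 0.15, -1], [[-0.07, -0.01, -0.95], 0.151, -1], [[-0.07, -0.0, -0.95], 0.151, -1]]
n 5 end [ 0.4815 -0.2401  0.013 ] -1.516
```

View pics/g3.png

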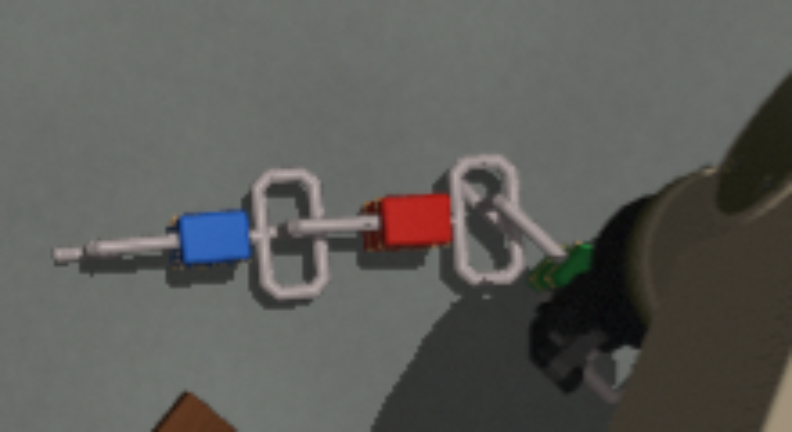

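Green turns cleanly: the stem is at about (485,207) inside the ring, and red hasn't moved (425.8, 250.2).

>>> move_arm(
  motion=[
    [[-0.07,0,-0.95],0.151,-1],
    [[-0.07,0,-0.95],0.151,-1],
    [[-0.07,0,-0.95],0.151,-1],
    [[-0.07,0,-0.95],0.151,-1],
    [[-0.07,0,-0.95],0.151,-1],
  ],
)

```text
time: 4.68
tool_pos: [0.4816, -0.24, 0.0128]
eef_rot: [[-0.999, 0.001, 0.043], [-0.043, -0.006, -0.999], [-0.0, -1.0, 0.006]]
wrist_force: [-0.3, -1.1, -0.5]
opening: 0.0253
```

```bash
python3 - <<'E'
from h import *
st()
im=manip.snapshot('top');cv2.imwrite('pics/g4.png',cv2.resize(im[190:310,310:530,::-1],None,fx=3.6,fy=3.6))
print(blocktop(im,'top','red'))
E
```

```text
t 4.67 p [ 0.4816 -0.24    0.0128] zang -1.528 tilt [ 0.001 -0.006 -1.   ] F [-0.3 -1.1 -0.5] open 0.0253 q [-0.55  0.18  1.85 -0.01  1.1   0.98]
[(np.int32(218), array([425.8, 250.2]), array([ 0.5369, -0.1912,  0.05  ]), array([12., 17.]))]
```

View pics/g4.png

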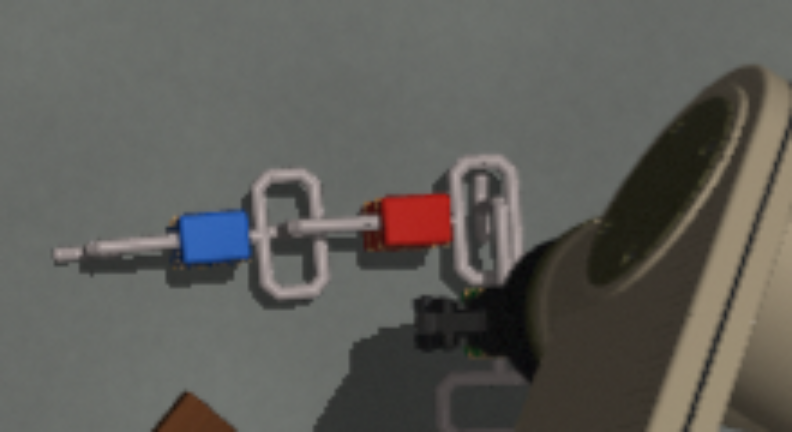

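Foot is lined up centrally in red's opening (the bar spans about x 481, rows 178–255, and the opening spans 168–272). Lifting in small steps first.

>>> move_arm(
  motion=[
    [[0,-0.6,0],0,-1],
    [[0,-0.6,0],0,-1],
    [[0,-0.6,0],0,-1],
    [[0,-0.6,0],0,-1],
    [[0,-0.6,0],0,-1],
  ],
)

```text
time: 5.35
tool_pos: [0.4819, -0.2399, 0.045]
eef_rot: [[-0.999, 0.001, 0.047], [-0.047, -0.005, -0.999], [-0.0, -1.0, 0.005]]
wrist_force: [-0.5, 0.1, -1.3]
opening: 0.0254
```

```bash
python3 - <<'E'
from h import *
st()
im=manip.snapshot('top');cv2.imwrite('pics/g5.png',cv2.resize(im[190:310,310:530,::-1],None,fx=3.6,fy=3.6))
print(blocktop(im,'top','red'))
im=manip.snapshot('side');cv2.imwrite('pics/g5s.png',cv2.resize(im[220:420,250:450,::-1],None,fx=3,fy=3))
E
```

```text
t 5.35 p [ 0.4819 -0.2399  0.045 ] zang -1.523 tilt [ 0.001 -0.005 -1.   ] F [-0.5  0.1 -1.3] open 0.0254 q [-0.55  0.14  1.84 -0.    1.16  0.97]
[(np.int32(218), array([425.8, 250.2]), array([ 0.5369, -0.1912,  0.05  ]), array([12., 17.]))]
```

View pics/g5s.png

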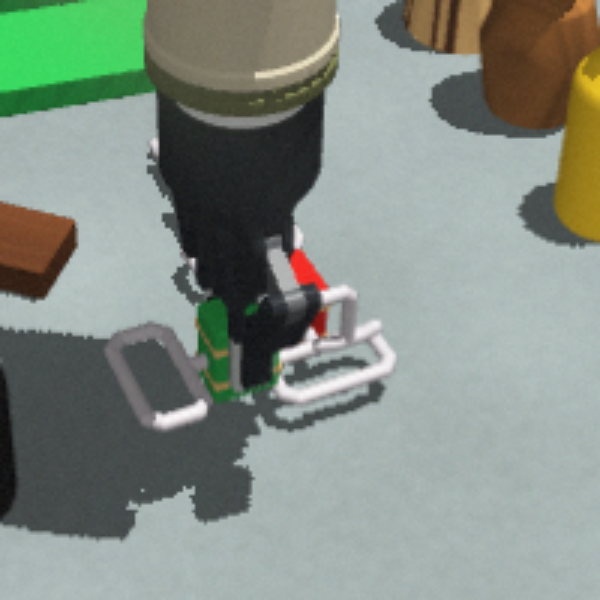

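Foot is clear above red's ring and red hasn't moved. Up, then across to the green bin.

```bash
python3 - <<'E'
from h import *
plan([((.4825,-.24,.125),zang(cur()[1])),((.511,.115,.125),-1.644)],-1,cap=6)
E
```

```text
[[[-0.01, -3.97, 0.01], 0.0, -1], [[-0.01, -3.98, 0.02], 0.0, -1], [[-0.75, -0.04, -5.89], 0.02, -1], [[-0.64, -0.03, -5.9], 0.02, -1], [[-0.52, -0.04, -5.91], 0.02, -1]]
[[[-0.39, -0.03, -5.93], 0.02, -1], [[-0.28, -0.04, -5.93], 0.02, -1], [[-0.17, -0.03, -5.93], 0.02, -1]]
n 8 end [0.511 0.115 0.125] -1.644
```

>>> move_arm(
  motion=[
    [[0,-4.0,0],0,-1],
    [[0,-4.0,0],0,-1],
    [[-0.7,0,-4.5],0.02,-1],
    [[-0.6,0,-5.9],0.02,-1],
    [[-0.5,0,-5.9],0.02,-1],
  ],
)

```text
time: 6.08
tool_pos: [0.4965, -0.0759, 0.1272]
eef_rot: [[-1.0, 0.003, -0.021], [0.021, -0.006, -1.0], [-0.003, -1.0, 0.006]]
wrist_force: [0.7, -0.5, -2.3]
opening: 0.0258
```

```bash
python3 - <<'E'
from h import *
st();plan([((.511,.115,.125),-1.644)],-1,cap=5.5)
E
```

```text
t 6.08 p [ 0.4965 -0.0759  0.1272] zang -1.592 tilt [ 0.003 -0.006 -1.   ] F [ 0.7 -0.5 -2.3] open 0.0258 q [-0.25 -0.06  1.88 -0.01  1.32  1.34]
[[[-0.26, 0.03, -4.78], 0.013, -1], [[-0.2, 0.02, -4.78], 0.013, -1], [[-0.14, 0.03, -4.79], 0.013, -1], [[-0.07, 0.02, -4.79], 0.013, -1]]
n 4 end [0.511 0.115 0.125] -1.644
```

>>> move_arm(
  motion=[
    [[-0.3,0,-4.8],0.013,-1],
    [[-0.3,0,-4.8],0.013,-1],
    [[-0.2,0,-4.8],0.013,-1],
    [[0,0,-4.2],0.013,-1],
    [[0,0,0],0,-1],
  ],
)

```text
time: 6.7
tool_pos: [0.511, 0.1195, 0.1259]
eef_rot: [[-0.998, 0.004, -0.07], [0.07, -0.006, -0.998], [-0.005, -1.0, 0.005]]
wrist_force: [0.3, -0.1, -1.0]
opening: 0.0254
```

```bash
python3 - <<'E'
from h import *
st();plan([((.511,.115,.06),-1.644),((.511,.115,.025),-1.644)],-1,cap=5)
im=manip.snapshot('top');cv2.imwrite('pics/g6.png',im[180:420,60:540,::-1])
E
```

```text
t 6.7 p [0.511  0.1195 0.1259] zang -1.64 tilt [ 0.004 -0.006 -1.   ] F [ 0.3 -0.1 -1. ] open 0.0254 q [ 0.14  0.    1.82 -0.01  1.32  1.78]
[[[0.0, 3.3, 0.21], 0.002, -1], [[0.0, 3.3, 0.21], 0.002, -1], [[0.02, 3.49, -0.02], -0.0, -1]]
n 3 end [0.511 0.115 0.025] -1.644
```

View pics/g6.png

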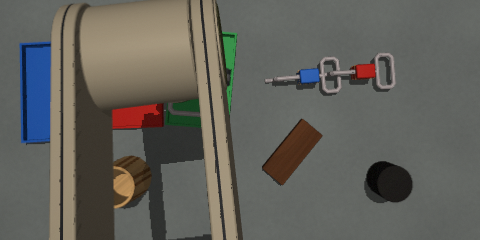

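>>> move_arm(
  motion=[
    [[0,3.0,0.2],0,-1],
    [[0,3.0,0.2],0,-1],
    [[0,2.5,0],0,-1],
    [[0,1.2,0],0,-1],
    [[0,0,0],0,-1],
  ],
)

```text
time: 7.38
tool_pos: [0.5121, 0.1079, 0.0271]
eef_rot: [[-0.997, 0.005, -0.073], [0.073, -0.008, -0.997], [-0.006, -1.0, 0.008]]
wrist_force: [0.2, 0.5, -0.4]
opening: 0.0258
```

```bash
python3 - <<'E'
from h import *
st()
im=manip.snapshot('side');cv2.imwrite('pics/g7s.png',cv2.resize(im[130:330,180:400,::-1],None,fx=3,fy=3))
E
```

```text
t 7.38 p [0.5121 0.1079 0.0271] zang -1.644 tilt [ 0.005 -0.008 -1.   ] F [ 0.2  0.5 -0.4] open 0.0258 q [ 0.12  0.12  1.89 -0.01  1.12  1.76]
```

View pics/g7s.png

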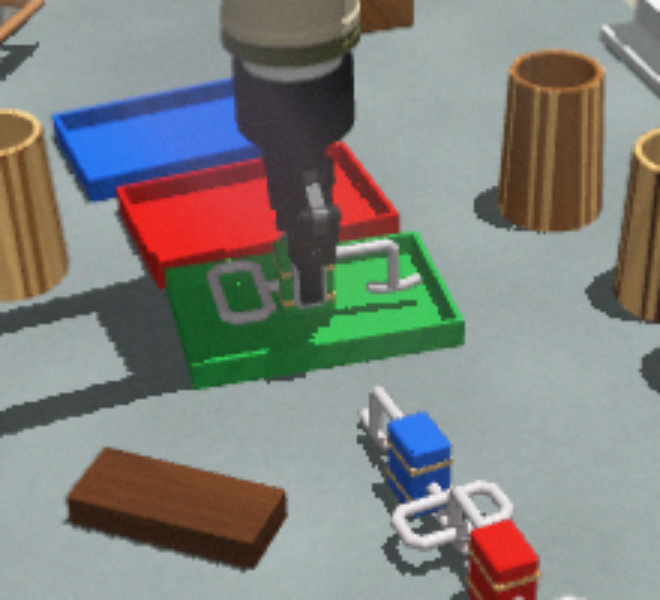

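>>> move_arm(
  motion=[
    [[0,0.4,-0.6],0,-1],
    [[0,0.3,0],0,-1],
    [[0,0.2,0],0,-1],
    [[0,0.2,0],0,-1],
    [[0,0,0],0,-1],
  ],
)

```text
time: 8.05
tool_pos: [0.5157, 0.1148, 0.0192]
eef_rot: [[-0.997, 0.012, -0.073], [0.073, -0.008, -0.997], [-0.012, -1.0, 0.007]]
wrist_force: [-0.2, -0.2, -1.3]
opening: 0.0257
```

>>> move_arm(
  motion=[
    [[0,0.2,0],0,-1],
    [[0,0.2,0],0,-1],
    [[0,0,0],0,-1],
    [[0,0,0],0,-1],
    [[0,0,0],0,-1],
  ],
)

```text
time: 8.68
tool_pos: [0.5163, 0.1147, 0.0161]
eef_rot: [[-0.997, 0.012, -0.073], [0.073, -0.007, -0.997], [-0.013, -1.0, 0.007]]
wrist_force: [0.5, -0.7, 0.9]
opening: 0.0255
```

```bash
python3 - <<'E'
from h import *
st()
im=manip.snapshot('side');cv2.imwrite('pics/g8s.png',cv2.resize(im[180:280,210:350,::-1],None,fx=5,fy=5,interpolation=cv2.INTER_CUBIC))
E
```

```text
t 8.68 p [0.5163 0.1147 0.0161] zang -1.644 tilt [ 0.012 -0.007 -1.   ] F [ 0.5 -0.7  0.9] open 0.0255 q [ 0.13  0.15  1.88 -0.01  1.1   1.78]
```

View pics/g8s.png

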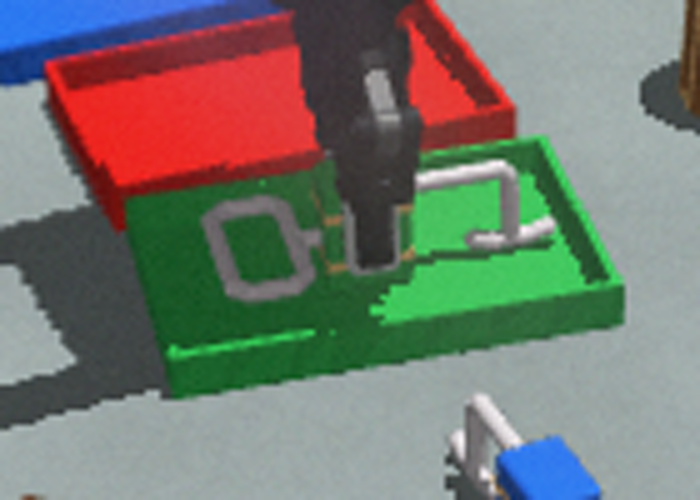

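>>> move_arm(
  motion=[
    [[0,0.2,0],0,-1],
    [[0,0,0],0,-1],
    [[0,0,0],0,-0.3],
    [[0,0,0],0,0.0],
    [[0,0,0],0,0.1],
  ],
)

```text
time: 9.35
tool_pos: [0.5172, 0.1147, 0.0158]
eef_rot: [[-0.997, 0.014, -0.073], [0.073, -0.008, -0.997], [-0.014, -1.0, 0.007]]
wrist_force: [-1.5, -0.3, 0.1]
opening: 0.0471
```

```bash
python3 - <<'E'
from h import *
st()
im=manip.snapshot('side');cv2.imwrite('pics/g9s.png',cv2.resize(im[180:280,210:350,::-1],None,fx=5,fy=5,interpolation=cv2.INTER_CUBIC))
E
```

```text
t 9.35 p [0.5172 0.1147 0.0158] zang -1.644 tilt [ 0.014 -0.008 -1.   ] F [-1.5 -0.3  0.1] open 0.0471 q [ 0.13  0.15  1.88 -0.01  1.09  1.78]
```

View pics/g9s.png

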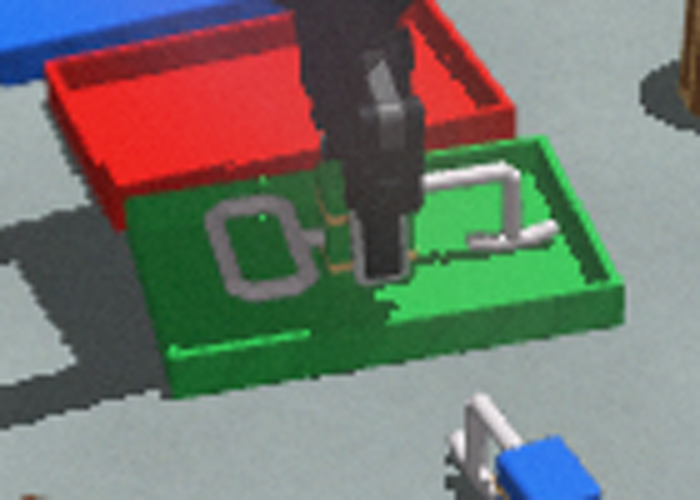

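```bash
python3 - <<'E'
from h import *
p,R,_=cur();plan([((.516,.115,.125),zang(R)),((.5365,-.192,.13),.06)],.4,cap=5.6)
E
```

```text
[[[-0.02, -5.46, 0.02], 0.0, 0.4], [[-0.02, -5.46, 0.03], 0.0, 0.4], [[-0.43, -0.02, 3.05], -0.17, 0.4], [[0.1, -0.03, 3.07], -0.17, 0.4], [[0.61, -0.02, 3.02], -0.17, 0.4]]
[[[1.11, -0.03, 2.87], -0.171, 0.4], [[1.59, -0.02, 2.63], -0.17, 0.4], [[2.01, -0.03, 2.33], -0.171, 0.4], [[2.38, -0.02, 1.96], -0.17, 0.4], [[2.67, -0.02, 1.52], -0.17, 0.4]]
[[[2.89, -0.03, 1.05], -0.171, 0.4], [[3.03, -0.02, 0.54], -0.17, 0.4]]
n 12 end [ 0.5365 -0.192   0.13  ] 0.06
```

>>> move_arm(
  motion=[
    [[0,-3.0,0],0,0.1],
    [[0,-5.0,0],0,0.1],
    [[0,-3.0,0],0,0.4],
    [[-0.4,0,3.0],-0.17,0.4],
    [[0.1,0,3.0],-0.17,0.4],
  ],
)

```text
time: 10.02
tool_pos: [0.5187, 0.0556, 0.129]
eef_rot: [[-0.961, 0.012, 0.275], [-0.275, -0.008, -0.961], [-0.009, -1.0, 0.011]]
wrist_force: [-0.3, 0.1, 0.3]
opening: 0.0597
```

```bash
python3 - <<'E'
from h import *
st();p,R,_=cur();plan([((.5365,-.192,.12),.06)],.4,cap=5.6)
im=manip.snapshot('side');cv2.imwrite('pics/g10s.png',cv2.resize(im[150:350,180:400,::-1],None,fx=3,fy=3,interpolation=cv2.INTER_CUBIC))
E
```

```text
t 10.03 p [0.5187 0.0556 0.129 ] zang -1.292 tilt [ 0.012 -0.008 -1.   ] F [-0.3  0.1  0.3] open 0.0597 q [ 0.01 -0.02  1.83 -0.01  1.31  1.31]
[[[0.64, 0.14, 3.04], -0.169, 0.4], [[1.14, 0.14, 2.88], -0.169, 0.4], [[1.61, 0.14, 2.65], -0.169, 0.4], [[2.03, 0.13, 2.35], -0.169, 0.4], [[2.4, 0.14, 1.97], -0.169, 0.4]]
[[[2.69, 0.14, 1.53], -0.169, 0.4], [[2.92, 0.14, 1.06], -0.169, 0.4], [[3.05, 0.14, 0.56], -0.169, 0.4]]
n 8 end [ 0.5365 -0.192   0.12  ] 0.06
```

View pics/g10s.png

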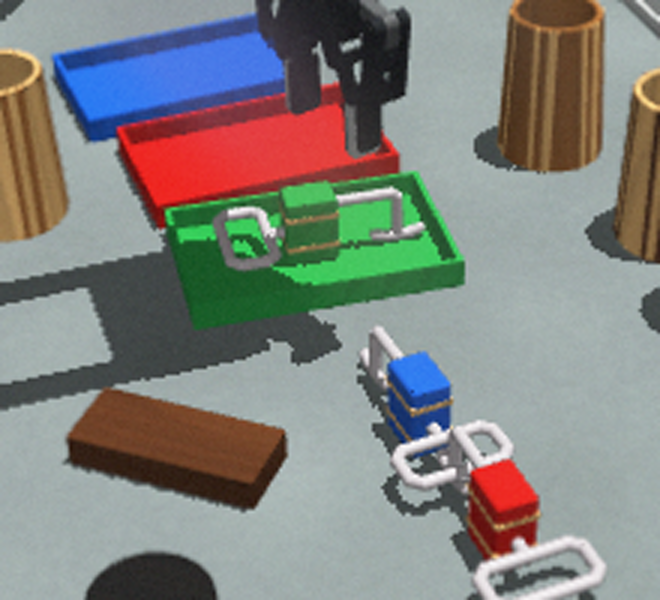

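Green is lying flat inside its bin. On to red.

>>> move_arm(
  motion=[
    [[0.6,0,3.0],-0.17,0.4],
    [[1.1,0,2.9],-0.17,0.4],
    [[1.6,0,2.6],-0.17,0.4],
    [[2.0,0,2.3],-0.17,0.4],
    [[2.4,0,2.0],-0.17,0.4],
  ],
)

```text
time: 10.7
tool_pos: [0.5343, -0.1039, 0.1306]
eef_rot: [[-0.396, 0.013, 0.918], [-0.918, -0.009, -0.396], [0.003, -1.0, 0.016]]
wrist_force: [0.1, 0.5, 0.6]
opening: 0.0597
```

```bash
python3 - <<'E'
from h import *
st();p,R,_=cur();plan([((.5365,-.192,.12),.06)],.4,cap=5.6)
im=cv2.imread('pics/g4.png')
E
```

```text
t 10.7 p [ 0.5343 -0.1039  0.1306] zang -0.407 tilt [ 0.013 -0.009 -1.   ] F [0.1 0.5 0.6] open 0.0597 q [-0.28  0.04  1.77 -0.01  1.32  0.13]
[[[2.67, 0.38, 1.23], -0.156, 0.4], [[2.82, 0.38, 0.79], -0.156, 0.4], [[2.91, 0.39, 0.35], -0.155, 0.4]]
n 3 end [ 0.5365 -0.192   0.12  ] 0.06
```

>>> move_arm(
  motion=[
    [[2.7,0.4,1.2],-0.156,0.4],
    [[2.8,0.4,0.8],-0.156,0.4],
    [[2.5,0.4,0.3],-0.156,0.4],
    [[0,2.0,0],0,0.4],
    [[0,0,0],0,0.4],
  ],
)

```text
time: 11.32
tool_pos: [0.5361, -0.1918, 0.0969]
eef_rot: [[0.069, 0.012, 0.998], [-0.998, -0.008, 0.069], [0.009, -1.0, 0.011]]
wrist_force: [-0.7, -0.2, 0.1]
opening: 0.0595
```

```bash
python3 - <<'E'
from h import *
st();p,R,_=cur();plan([((.5365,-.192,.06),.06),((.5365,-.192,.011),.06)],.4,cap=3)
im=manip.snapshot('top');cv2.imwrite('pics/r1.png',cv2.resize(im[190:310,310:530,::-1],None,fx=3.6,fy=3.6))
E
```

```text
t 11.32 p [ 0.5361 -0.1918  0.0969] zang 0.069 tilt [ 0.012 -0.008 -1.   ] F [-0.7 -0.2  0.1] open 0.0595 q [-0.43  0.14  1.73 -0.    1.26 -0.5 ]
[[[-0.0, 1.84, -0.0], 0.004, 0.4], [[-0.01, 1.85, -0.0], 0.005, 0.4], [[-0.02, 2.45, -0.03], -0.0, 0.4], [[-0.02, 2.45, -0.03], -0.0, 0.4]]
n 4 end [ 0.5365 -0.192   0.011 ] 0.06
```

View pics/r1.png

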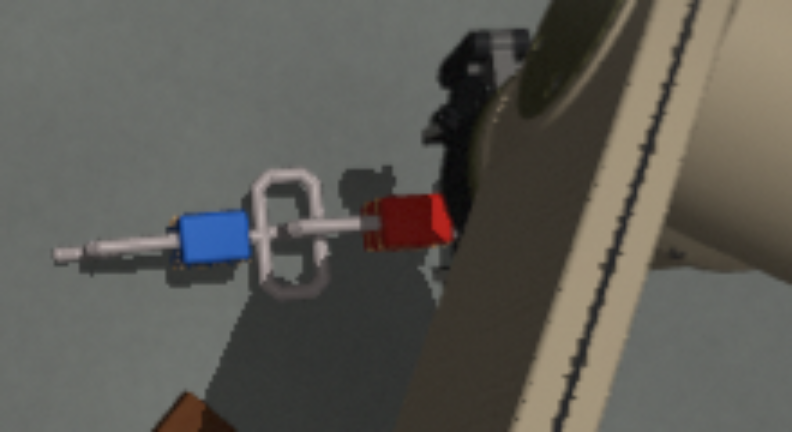

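>>> move_arm(
  motion=[
    [[-0.1,1.8,0],0.005,0.4],
    [[-0.1,1.8,0],0.005,0.4],
    [[-0.1,2.2,0],0,0.4],
    [[-0.1,2.0,0],0,0.4],
    [[0,0.5,0],0,0.4],
  ],
)

```text
time: 12.0
tool_pos: [0.5379, -0.1853, 0.0097]
eef_rot: [[0.058, 0.014, 0.998], [-0.998, -0.009, 0.058], [0.009, -1.0, 0.013]]
wrist_force: [-0.5, 0.6, 0.6]
opening: 0.0598
```

```bash
python3 - <<'E'
from h import *
st()
im=manip.snapshot('side');cv2.imwrite('pics/r2s.png',cv2.resize(im[220:420,250:450,::-1],None,fx=3,fy=3))
E
```

```text
t 12.0 p [ 0.5379 -0.1853  0.0097] zang 0.058 tilt [ 0.014 -0.009 -1.   ] F [-0.5  0.6  0.6] open 0.0598 q [-0.42  0.25  1.78 -0.    1.09 -0.48]
```

View pics/r2s.png

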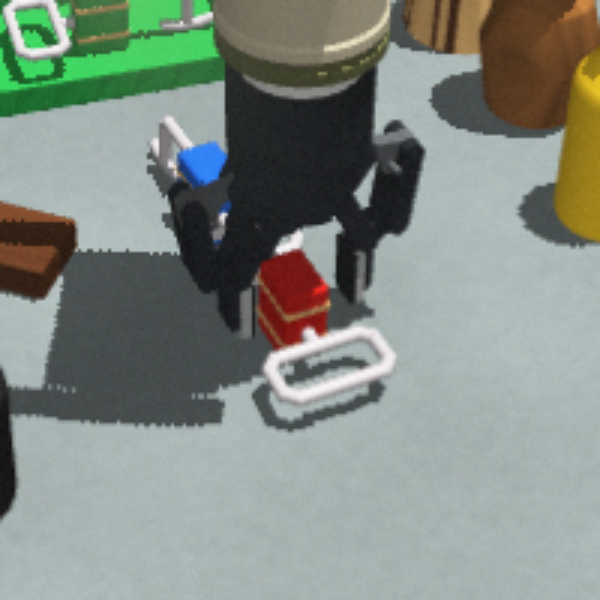

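>>> move_arm(
  motion=[
    [[0.6,0,0],0,0.2],
    [[0,0,0],0,-1],
    [[0,0,0],0,-1],
    [[0,0,0],0,-1],
    [[0,0,0],0,-1],
  ],
)

```text
time: 12.68
tool_pos: [0.54, -0.1926, 0.0122]
eef_rot: [[0.057, 0.017, 0.998], [-0.998, -0.01, 0.057], [0.011, -1.0, 0.017]]
wrist_force: [0.1, 0.5, -1.5]
opening: 0.0257
```

```bash
python3 - <<'E'
from h import *
st()
im=manip.snapshot('top');cv2.imwrite('pics/r3.png',cv2.resize(im[190:310,310:530,::-1],None,fx=3.6,fy=3.6))
print(blocktop(im,'top','blue'))
E
```

```text
t 12.68 p [ 0.54   -0.1926  0.0122] zang 0.057 tilt [ 0.017 -0.01  -1.   ] F [ 0.1  0.5 -1.5] open 0.0257 q [-0.43  0.26  1.77 -0.    1.1  -0.49]
[(np.int32(316), array([626.4, 239.3]), array([ 0.5631, -0.5712,  0.05  ]), array([17.8, 68.9])), (np.int32(220), array([369.4, 255. ]), array([ 0.5265, -0.0864,  0.05  ]), array([12., 18.]))]
```

View pics/r3.png

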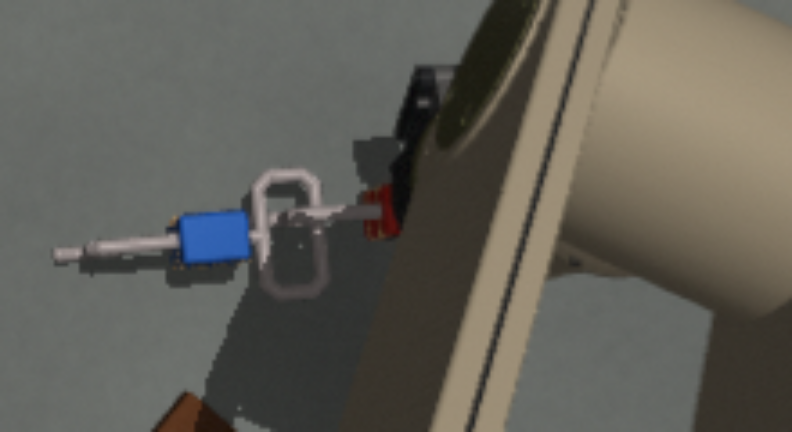

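Red is gripped at 25.7 mm. Its stem sits about 7 mm off the centre of blue's eye toward +x, so I'll drift it back during the turn. This one goes counter-clockwise, away from the offcut.

```bash
cat >> h.py <<'E'
def arcdrift(s0,s1,dang,n,z,g):
    p,R,_=cur(); s0=np.array(s0);s1=np.array(s1); v=p[:2]-s0; z0=zang(R); w=[]
    for k in range(1,n+1):
        a=dang*k/n; c,s=np.cos(a),np.sin(a); q=np.array([[c,-s],[s,c]])@v+s0+(s1-s0)*k/n; w.append(((q[0],q[1],z),z0+a))
    return plan(w,g,tcap=.3)
E
python3 - <<'E'
from h import *
arcdrift((.5365,-.130),(.530,-.130),1.571,10,.0125,-1)
E
```

```text
[[[-0.08, -0.02, 0.92], -0.157, -1], [[-0.09, 0.01, 0.92], -0.157, -1], [[-0.1, 0.01, 0.92], -0.157, -1], [[-0.11, 0.01, 0.92], -0.157, -1], [[-0.12, 0.0, 0.93], -0.158, -1]]
[[[-0.12, 0.0, 0.94], -0.157, -1], [[-0.13, 0.0, 0.95], -0.157, -1], [[-0.14, -0.0, 0.95], -0.157, -1], [[-0.14, -0.01, 0.97], -0.157, -1], [[-0.14, -0.01, 0.97], -0.157, -1]]
n 10 end [ 0.5926 -0.1265  0.0125] 1.628
```

>>> move_arm(
  motion=[
    [[-0.08,0,0.92],-0.157,-1],
    [[-0.09,0,0.92],-0.157,-1],
    [[-0.1,0,0.92],-0.157,-1],
    [[-0.11,0,0.92],-0.157,-1],
    [[-0.12,0,0.93],-0.157,-1],
  ],
)

```text
time: 13.35
tool_pos: [0.58, -0.171, 0.012]
eef_rot: [[0.761, 0.016, 0.648], [-0.648, -0.01, 0.761], [0.018, -1.0, 0.003]]
wrist_force: [-0.1, 0.3, -0.9]
opening: 0.0256
```

```bash
python3 - <<'E'
from h import *
st()
p,R,_=cur(); yaw=zang(R)+np.pi/2; s=p[:2]+.0625*np.array([np.cos(yaw),np.sin(yaw)]); print('stem',s)
arcdrift(s,(.530,-.130),1.628-zang(R),5,.0125,-1)
im=manip.snapshot('top');cv2.imwrite('pics/r4.png',cv2.resize(im[190:310,310:530,::-1],None,fx=3.6,fy=3.6))
print(blocktop(im,'top','blue')[-1])
E
```

```text
t 13.35 p [ 0.58  -0.171  0.012] zang 0.865 tilt [ 0.016 -0.01  -1.   ] F [-0.1  0.3 -0.9] open 0.0256 q [-0.37  0.33  1.68 -0.    1.12 -1.23]
stem [ 0.53236369 -0.13049613]
[[[-0.11, -0.05, 0.93], -0.153, -1], [[-0.12, 0.0, 0.93], -0.152, -1], [[-0.12, -0.0, 0.94], -0.153, -1], [[-0.12, -0.01, 0.95], -0.152, -1], [[-0.12, -0.01, 0.95], -0.153, -1]]
n 5 end [ 0.5924 -0.1265  0.0125] 1.628
(np.int32(71), array([363.5, 254.3]), array([ 0.5277, -0.0755,  0.05  ]), array([11.4,  8.3]))
```

View pics/r4.png

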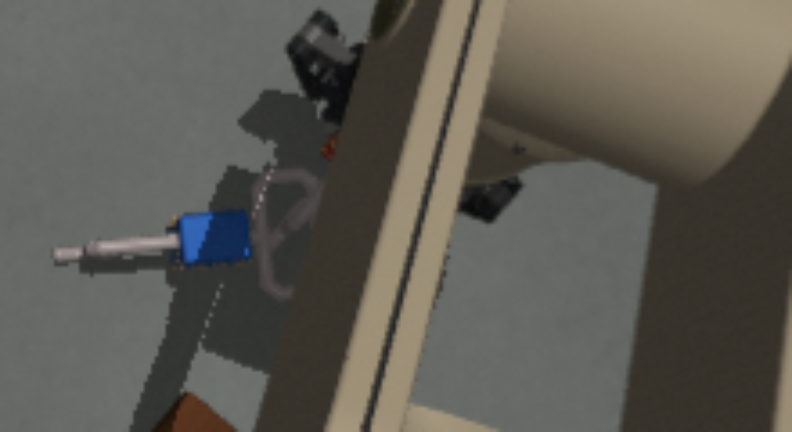

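Blue still hasn't moved; its number changed only because of shadow. Finishing the turn.

>>> move_arm(
  motion=[
    [[-0.11,0,0.93],-0.153,-1],
    [[-0.12,0,0.93],-0.153,-1],
    [[-0.12,0,0.94],-0.153,-1],
    [[-0.12,0,0.95],-0.153,-1],
    [[-0.12,0,0.95],-0.153,-1],
  ],
)

```text
time: 14.02
tool_pos: [0.5922, -0.125, 0.0114]
eef_rot: [[0.997, 0.016, -0.078], [0.078, -0.01, 0.997], [0.015, -1.0, -0.011]]
wrist_force: [0.4, 0.7, 0.6]
opening: 0.0254
```

```bash
python3 - <<'E'
from h import *
st()
p,R,_=cur(); yaw=zang(R)+np.pi/2; s=p[:2]+.0625*np.array([np.cos(yaw),np.sin(yaw)]); print('stem',s)
im=manip.snapshot('top');cv2.imwrite('pics/r5.png',cv2.resize(im[190:310,310:530,::-1],None,fx=3.6,fy=3.6))
im=manip.snapshot('side');cv2.imwrite('pics/r5s.png',cv2.resize(im[210:390,250:450,::-1],None,fx=3,fy=3))
E
```

```text
t 14.03 p [ 0.5922 -0.125   0.0114] zang 1.649 tilt [ 0.016 -0.01  -1.   ] F [0.4 0.7 0.6] open 0.0254 q [-0.29  0.34  1.67 -0.01  1.12 -1.94]
stem [ 0.52985745 -0.12981025]
```

View pics/r5.png

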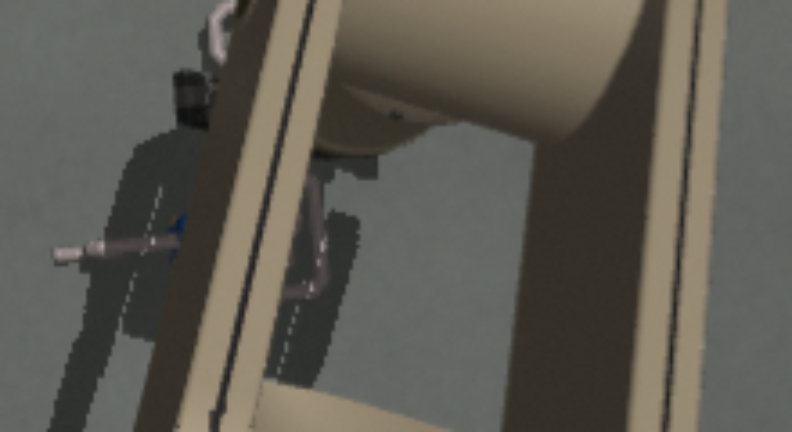

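View pics/r5s.png

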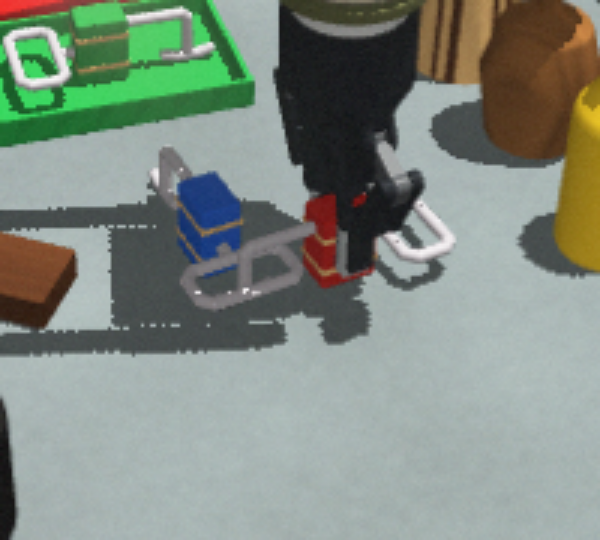

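Stem is at (.530,-.130), which is blue's eye centre, and the foot lies lengthwise in the ring. Lifting.

>>> move_arm(
  motion=[
    [[0,-0.5,0],0,-1],
    [[0,-0.5,0],0,-1],
    [[0,-0.5,0],0,-1],
    [[0,-0.5,0],0,-1],
    [[0,-0.5,0],0,-1],
  ],
)

```text
time: 14.75
tool_pos: [0.5912, -0.1254, 0.0379]
eef_rot: [[0.998, 0.015, -0.064], [0.064, -0.009, 0.998], [0.014, -1.0, -0.01]]
wrist_force: [0.2, -0.3, -1.2]
opening: 0.0255
```

```bash
python3 - <<'E'
from h import *
st()
im=manip.snapshot('side');cv2.imwrite('pics/r6s.png',cv2.resize(im[210:390,250:450,::-1],None,fx=3,fy=3))
E
```

```text
t 14.75 p [ 0.5912 -0.1254  0.0379] zang 1.635 tilt [ 0.015 -0.009 -1.   ] F [ 0.2 -0.3 -1.2] open 0.0255 q [-0.29  0.3   1.67 -0.01  1.16 -1.92]
```

View pics/r6s.png

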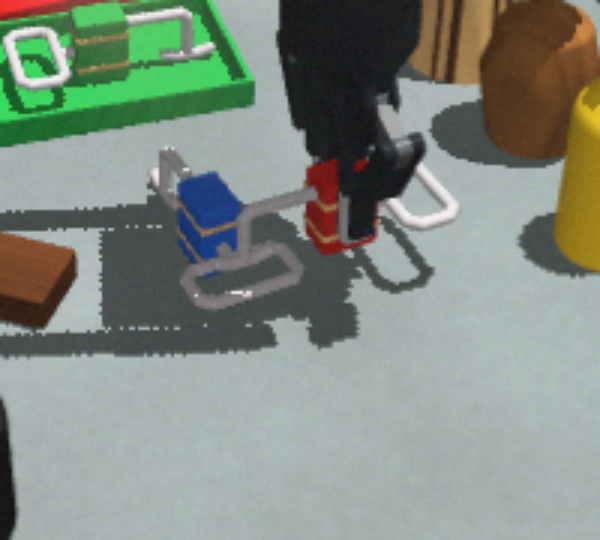

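```bash
python3 - <<'E'
from h import *
p,R,_=cur();plan([((.591,-.1254,.13),zang(R)),((.528,.247,.13),1.59)],-1,cap=5.8)
E
```

```text
[[[0.03, -4.56, -0.04], 0.0, -1], [[0.03, -4.56, -0.04], 0.0, -1], [[-0.56, -0.07, 5.37], 0.006, -1], [[-0.58, -0.06, 5.36], 0.007, -1], [[-0.63, -0.07, 5.36], 0.006, -1]]
[[[-0.66, -0.07, 5.35], 0.007, -1], [[-0.69, -0.06, 5.36], 0.006, -1], [[-0.73, -0.07, 5.34], 0.007, -1], [[-0.76, -0.07, 5.34], 0.006, -1]]
n 9 end [0.528 0.247 0.13 ] 1.59
```

>>> move_arm(
  motion=[
    [[0,-4.0,0],0,-1],
    [[0,-4.0,0],0,-1],
    [[0,-1.0,0],0,-1],
    [[-0.6,0,4.5],0.006,-1],
    [[-0.6,0,5.4],0.006,-1],
  ],
)

```text
time: 15.42
tool_pos: [0.5718, -0.0279, 0.128]
eef_rot: [[0.999, 0.015, -0.045], [0.046, -0.01, 0.999], [0.015, -1.0, -0.011]]
wrist_force: [0.7, 0.9, -0.9]
opening: 0.0253
```

```bash
python3 - <<'E'
from h import *
st();plan([((.528,.247,.13),1.59)],-1,cap=5.8)
im=manip.snapshot('side');cv2.imwrite('pics/r7s.png',im[100:400,150:500,::-1])
E
```

```text
t 15.43 p [ 0.5718 -0.0279  0.128 ] zang 1.616 tilt [ 0.015 -0.01  -1.   ] F [ 0.7  0.9 -0.9] open 0.0253 q [-0.13  0.11  1.7  -0.01  1.31 -1.75]
[[[-0.62, -0.11, 5.53], 0.005, -1], [[-0.65, -0.11, 5.53], 0.005, -1], [[-0.68, -0.11, 5.52], 0.005, -1], [[-0.71, -0.11, 5.53], 0.006, -1], [[-0.74, -0.1, 5.51], 0.005, -1]]
n 5 end [0.528 0.247 0.13 ] 1.59
```

View pics/r7s.png

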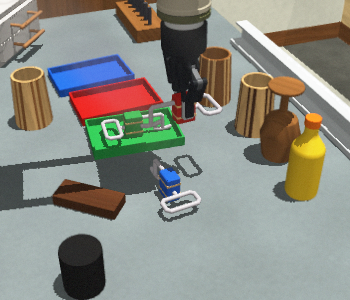

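Red is free and blue still stands in place. On to the red bin.

>>> move_arm(
  motion=[
    [[-0.6,-0.1,5.5],0.005,-1],
    [[-0.7,-0.1,5.5],0.005,-1],
    [[-0.7,-0.1,5.5],0.005,-1],
    [[-0.7,0,5.3],0.005,-1],
    [[-0.5,0,4.5],0.005,-1],
  ],
)

```text
time: 16.1
tool_pos: [0.5242, 0.2456, 0.1214]
eef_rot: [[1.0, 0.007, -0.02], [0.02, -0.008, 1.0], [0.007, -1.0, -0.008]]
wrist_force: [0.5, 0.5, -1.5]
opening: 0.0255
```

```bash
python3 - <<'E'
from h import *
st();plan([((.528,.247,.12),1.59),((.528,.247,.03),1.59)],-1,cap=3)
E
```

```text
t 16.1 p [0.5242 0.2456 0.1214] zang 1.591 tilt [ 0.007 -0.008 -1.   ] F [ 0.5  0.5 -1.5] open 0.0255 q [ 0.36  0.15  1.67 -0.01  1.32 -1.23]
[[[0.38, 0.14, 0.14], 0.001, -1], [[-0.02, 3.0, 0.02], -0.0, -1], [[-0.02, 3.0, 0.03], -0.0, -1], [[-0.03, 3.0, 0.02], -0.0, -1]]
n 4 end [0.528 0.247 0.03 ] 1.59
```

>>> move_arm(
  motion=[
    [[0.3,0.5,0.1],0,-1],
    [[0,2.5,0],0,-1],
    [[0,2.5,0],0,-1],
    [[0,2.0,0],0,-1],
    [[0,1.0,0],0,-1],
  ],
)

```text
time: 16.73
tool_pos: [0.5257, 0.2457, 0.0286]
eef_rot: [[1.0, 0.003, -0.025], [0.025, -0.01, 1.0], [0.003, -1.0, -0.01]]
wrist_force: [0.1, 1.5, -1.4]
opening: 0.0253
```

```bash
python3 - <<'E'
from h import *
st()
im=manip.snapshot('side');cv2.imwrite('pics/r8s.png',cv2.resize(im[150:270,180:340,::-1],None,fx=4.5,fy=4.5,interpolation=cv2.INTER_CUBIC))
E
```

```text
t 16.73 p [0.5257 0.2457 0.0286] zang 1.596 tilt [ 0.003 -0.01  -1.   ] F [ 0.1  1.5 -1.4] open 0.0253 q [ 0.36  0.27  1.72 -0.01  1.15 -1.24]
```

View pics/r8s.png

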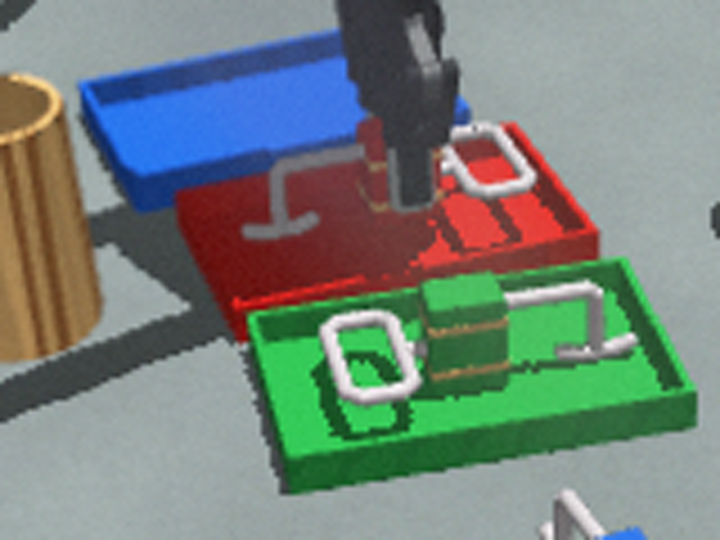

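>>> move_arm(
  motion=[
    [[0,0.5,0],0,-1],
    [[0,0.3,0],0,-1],
    [[0,0.2,0],0,-1],
    [[0,0.1,0],0,-1],
    [[0,0,0],0,-1],
  ],
)

```text
time: 17.4
tool_pos: [0.527, 0.2452, 0.0179]
eef_rot: [[1.0, 0.005, -0.024], [0.024, -0.01, 1.0], [0.005, -1.0, -0.01]]
wrist_force: [-0.1, -0.3, -1.5]
opening: 0.0252
```

>>> move_arm(
  motion=[
    [[0,0.2,0],0,-1],
    [[0,0.1,0],0,-1],
    [[0,0.1,0],0,-1],
    [[0,0,0],0,-1],
    [[0,0,0],0,-1],
  ],
)

```text
time: 18.02
tool_pos: [0.5276, 0.2455, 0.0155]
eef_rot: [[1.0, 0.006, -0.024], [0.024, -0.01, 1.0], [0.006, -1.0, -0.01]]
wrist_force: [-0.1, 0.4, -1.8]
opening: 0.0253
```

>>> move_arm(
  motion=[
    [[0,0.2,0],0,-1],
    [[0,0.1,0],0,-1],
    [[0,0.0,0],0,-1],
    [[0,0,0],0,-1],
    [[0,0,0],0,-1],
  ],
)

```text
time: 18.65
tool_pos: [0.5283, 0.2458, 0.0153]
eef_rot: [[1.0, 0.007, -0.025], [0.025, -0.009, 1.0], [0.006, -1.0, -0.01]]
wrist_force: [-1.0, -0.1, 2.2]
opening: 0.0257
```

```bash
python3 - <<'E'
from h import *
st()
im=manip.snapshot('side');cv2.imwrite('pics/r9s.png',cv2.resize(im[160:240,190:330,::-1],None,fx=5.5,fy=5.5,interpolation=cv2.INTER_CUBIC))
E
```

```text
t 18.65 p [0.5283 0.2458 0.0153] zang 1.595 tilt [ 0.007 -0.009 -1.   ] F [-1.  -0.1  2.2] open 0.0257 q [ 0.35  0.29  1.72 -0.01  1.13 -1.24]
```

View pics/r9s.png

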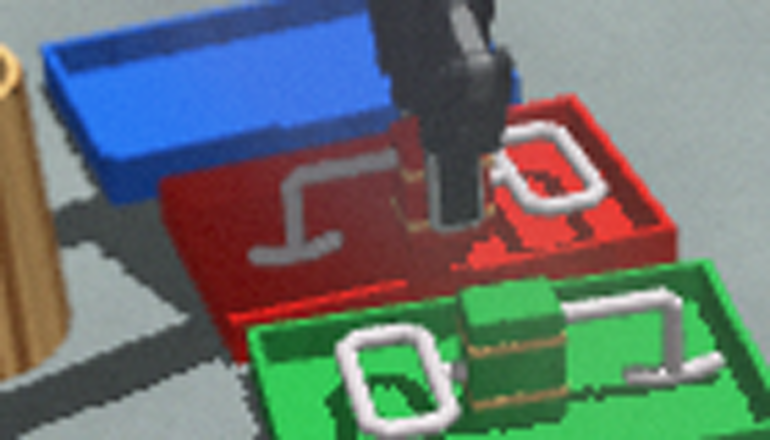

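Contact at +2.2 N. Releasing and rising.

>>> move_arm(
  motion=[
    [[0,0,0],0,-0.3],
    [[0,0,0],0,0.1],
    [[0,0,0],0,0.1],
    [[0,-2.0,0],0,0.1],
    [[0,-5.0,0],0,0.1],
  ],
)

```text
time: 19.32
tool_pos: [0.5242, 0.245, 0.0829]
eef_rot: [[1.0, -0.002, -0.025], [0.025, -0.013, 1.0], [-0.002, -1.0, -0.013]]
wrist_force: [0.5, -0.7, 0.0]
opening: 0.0473
```

```bash
python3 - <<'E'
from h import *
st();p,R,_=cur();plan([((.528,.246,.13),zang(R)),((.526,-.087,.12),.06)],.4,cap=5.8)
im=manip.snapshot('side');cv2.imwrite('pics/r10s.png',cv2.resize(im[160:240,190:330,::-1],None,fx=5.5,fy=5.5,interpolation=cv2.INTER_CUBIC))
E
```

```text
t 19.32 p [0.5242 0.245  0.0829] zang 1.595 tilt [-0.002 -0.013 -1.   ] F [ 0.5 -0.7  0. ] open 0.0473 q [ 0.36  0.2   1.69 -0.01  1.26 -1.24]
[[[0.37, -4.71, 0.03], 0.0, 0.4], [[-0.11, 0.16, -3.7], 0.171, 0.4], [[0.51, 0.16, -3.66], 0.171, 0.4], [[1.14, 0.15, -3.52], 0.17, 0.4], [[1.71, 0.16, -3.28], 0.171, 0.4]]
[[[2.25, 0.16, -2.94], 0.17, 0.4], [[2.71, 0.16, -2.51], 0.171, 0.4], [[3.1, 0.15, -2.02], 0.17, 0.4], [[3.39, 0.16, -1.47], 0.171, 0.4], [[3.6, 0.16, -0.86], 0.17, 0.4]]
n 10 end [ 0.526 -0.087  0.12 ] 0.06
```

View pics/r10s.png

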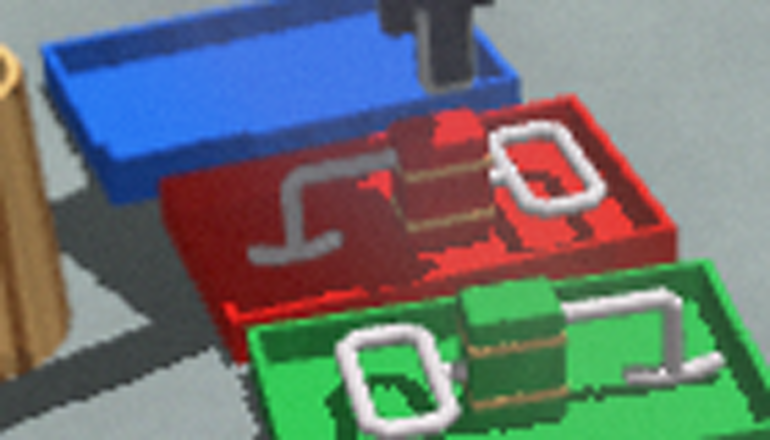

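>>> move_arm(
  motion=[
    [[0,-4.7,0],0,0.4],
    [[-0.1,0,-3.7],0.17,0.4],
    [[0.5,0,-3.7],0.17,0.4],
    [[1.1,0,-3.5],0.17,0.4],
    [[1.7,0,-3.3],0.17,0.4],
  ],
)

```text
time: 20.0
tool_pos: [0.5315, 0.0993, 0.1549]
eef_rot: [[0.783, 0.027, 0.621], [-0.621, -0.004, 0.783], [0.024, -1.0, 0.014]]
wrist_force: [1.0, 0.4, -0.8]
opening: 0.0597
```

```bash
python3 - <<'E'
from h import *
st()
im=manip.snapshot('top');print(blocktop(im,'top','blue'));cv2.imwrite('pics/b1.png',im[:,:,::-1])
cv2.imwrite('pics/b1c.png',draw(im[:,:,::-1].copy(),'top',[(.5265,-.0864,1.65)],5,(310,210,430,300)))
plan([((.5265,-.087,.12),.07)],.4,cap=5.8)
E
```

```text
t 20.0 p [0.5315 0.0993 0.1549] zang 0.9 tilt [ 0.027 -0.004 -1.   ] F [ 1.   0.4 -0.8] open 0.0597 q [ 0.09 -0.01  1.77 -0.01  1.35 -0.8 ]
[(np.int32(320), array([626.3, 239.3]), array([ 0.5631, -0.5711,  0.05  ]), array([17.9, 68.9])), (np.int32(220), array([369.4, 255. ]), array([ 0.5265, -0.0864,  0.05  ]), array([12., 18.]))]
[[[2.2, 0.72, -2.91], 0.164, 0.4], [[2.64, 0.73, -2.51], 0.164, 0.4], [[3.01, 0.72, -2.04], 0.164, 0.4], [[3.31, 0.73, -1.53], 0.164, 0.4], [[3.52, 0.72, -0.96], 0.164, 0.4]]
n 5 end [ 0.5265 -0.087   0.12  ] 0.07
```

View pics/b1c.png

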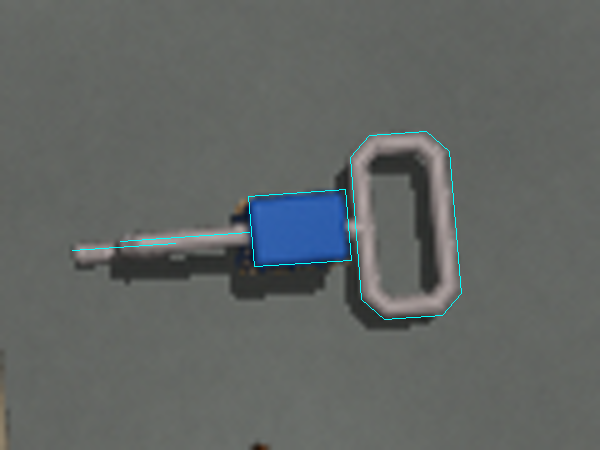

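Overlay matches blue well: it hasn't moved and its yaw is about 1.64.

>>> move_arm(
  motion=[
    [[2.2,0.7,-2.9],0.164,0.4],
    [[2.6,0.7,-2.5],0.164,0.4],
    [[3.0,0.7,-2.0],0.164,0.4],
    [[3.2,0.7,-1.5],0.164,0.4],
    [[3.0,0.7,-1.0],0.164,0.4],
  ],
)

```text
time: 20.68
tool_pos: [0.5272, -0.0846, 0.1296]
eef_rot: [[0.048, 0.04, 0.998], [-0.999, -0.008, 0.048], [0.009, -0.999, 0.04]]
wrist_force: [0.2, 0.2, -0.7]
opening: 0.0597
```

```bash
python3 - <<'E'
from h import *
st();plan([((.5265,-.087,.06),.07),((.5265,-.087,.012),.07)],.4,cap=3)
E
```

```text
t 20.68 p [ 0.5272 -0.0846  0.1296] zang 0.048 tilt [ 0.04  -0.008 -0.999] F [ 0.2  0.2 -0.7] open 0.0597 q [-0.26 -0.02  1.83  0.    1.29 -0.31]
[[[0.06, 2.32, -0.12], -0.007, 0.4], [[0.05, 2.32, -0.12], -0.007, 0.4], [[0.06, 2.31, -0.12], -0.008, 0.4], [[-0.03, 2.4, -0.1], 0.0, 0.4], [[-0.02, 2.4, -0.09], 0.0, 0.4]]
n 5 end [ 0.5265 -0.087   0.012 ] 0.07
```

>>> move_arm(
  motion=[
    [[0,2.3,-0.1],-0.007,0.4],
    [[0,2.3,-0.1],-0.007,0.4],
    [[0,2.2,-0.1],-0.007,0.4],
    [[0,2.2,-0.1],0,0.4],
    [[0,1.8,-0.1],0,0.4],
  ],
)

```text
time: 21.3
tool_pos: [0.5324, -0.09, 0.0279]
eef_rot: [[0.065, 0.054, 0.996], [-0.998, -0.012, 0.066], [0.015, -0.998, 0.053]]
wrist_force: [0.5, 0.2, -1.1]
opening: 0.0597
```

```bash
python3 - <<'E'
from h import *
st();plan([((.5265,-.087,.011),.07)],.4,cap=3)
im=manip.snapshot('side');cv2.imwrite('pics/b2s.png',cv2.resize(im[210:360,250:450,::-1],None,fx=3,fy=3))
E
```

```text
t 21.3 p [ 0.5324 -0.09    0.0279] zang 0.066 tilt [ 0.054 -0.012 -0.998] F [ 0.5  0.2 -1.1] open 0.0597 q [-0.26  0.12  1.89  0.    1.07 -0.33]
[[[-0.36, 1.65, -0.66], -0.004, 0.4]]
n 1 end [ 0.5265 -0.087   0.011 ] 0.07
```

View pics/b2s.png

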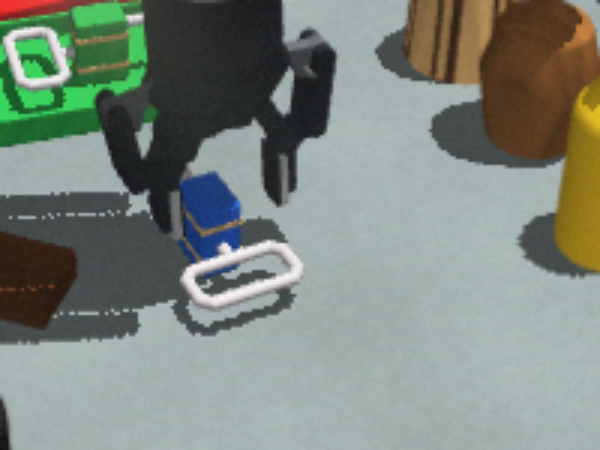

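Tilt has built up to about 3°. There's plenty of time, so I'll check whether rising undoes it before gripping.

>>> move_arm(
  motion=[
    [[0,-2.0,-0.2],0,0.4],
    [[0,-2.0,-0.2],0,0.4],
    [[0,-2.0,-0.2],0,0.4],
    [[0,0,0],0,0.4],
    [[0,0,0],0,0.4],
  ],
)

```text
time: 21.98
tool_pos: [0.5244, -0.0898, 0.0955]
eef_rot: [[0.066, 0.059, 0.996], [-0.998, -0.013, 0.067], [0.017, -0.998, 0.058]]
wrist_force: [-1.2, 0.7, 0.1]
opening: 0.06
```

Not undone. A 3° roll is harmless: the base edge moves about 1.5 mm and settles on release. Going on.

```bash
python3 - <<'E'
from h import *
st();plan([((.5275,-.087,.03),.07),((.5275,-.087,.011),.07)],.4,cap=2.3)
E
```

```text
t 21.98 p [ 0.5244 -0.0898  0.0955] zang 0.067 tilt [ 0.059 -0.013 -0.998] F [-1.2  0.7  0.1] open 0.06 q [-0.27 -0.    1.88  0.    1.2  -0.34]
[[[-0.12, 2.18, -0.02], -0.001, 0.4], [[-0.13, 2.19, -0.01], -0.001, 0.4], [[-0.12, 2.18, -0.02], -0.001, 0.4], [[-0.03, 1.89, -0.11], 0.0, 0.4]]
n 4 end [ 0.5275 -0.087   0.011 ] 0.07
```

>>> move_arm(
  motion=[
    [[-0.1,2.2,-0.1],0,0.4],
    [[-0.1,2.2,-0.1],0,0.4],
    [[-0.1,2.0,-0.1],0,0.4],
    [[0,1.3,-0.2],0,0.4],
    [[0,0.4,-0.1],0,0.4],
  ],
)

```text
time: 22.6
tool_pos: [0.5231, -0.0882, 0.0117]
eef_rot: [[0.066, 0.059, 0.996], [-0.998, -0.013, 0.067], [0.017, -0.998, 0.058]]
wrist_force: [-0.4, 0.3, 0.3]
opening: 0.0594
```

```bash
python3 - <<'E'
from h import *
st();plan([((.5275,-.087,.011),.07)],.4,cap=2.3)
E
```

```text
t 22.6 p [ 0.5231 -0.0882  0.0117] zang 0.067 tilt [ 0.059 -0.013 -0.998] F [-0.4  0.3  0.3] open 0.0594 q [-0.27  0.12  1.93  0.    1.03 -0.33]
[[[-0.09, 0.1, 0.44], -0.003, 0.4]]
n 1 end [ 0.5275 -0.087   0.011 ] 0.07
```

>>> move_arm(
  motion=[
    [[-0.1,0,0.4],0,0.2],
    [[0,0,0],0,-1],
    [[0,0,0],0,-1],
    [[0,0,0],0,-1],
    [[0,0,0],0,-1],
  ],
)

```text
time: 23.22
tool_pos: [0.5286, -0.0872, 0.0138]
eef_rot: [[0.066, 0.061, 0.996], [-0.998, -0.014, 0.067], [0.018, -0.998, 0.06]]
wrist_force: [-0.3, 0.8, -1.3]
opening: 0.0253
```

```bash
python3 - <<'E'
from h import *
st();p,R,_=cur();plan([((p[0],p[1],.125),zang(R)),((.503,.384,.125),1.64)],-1,cap=5.8)
im=manip.snapshot('side');cv2.imwrite('pics/b3s.png',cv2.resize(im[210:360,250:450,::-1],None,fx=3,fy=3))
E
```

```text
t 23.23 p [ 0.5286 -0.0872  0.0138] zang 0.067 tilt [ 0.061 -0.014 -0.998] F [-0.3  0.8 -1.3] open 0.0253 q [-0.26  0.12  1.92  0.    1.04 -0.33]
[[[0.1, -5.55, 0.34], 0.0, -1], [[0.1, -5.55, 0.33], 0.0, -1], [[-5.24, -0.09, 0.07], -0.175, -1], [[-5.15, -0.09, 0.98], -0.175, -1], [[-4.9, -0.09, 1.86], -0.175, -1]]
[[[-4.5, -0.08, 2.69], -0.175, -1], [[-3.97, -0.09, 3.43], -0.174, -1], [[-3.31, -0.09, 4.07], -0.175, -1], [[-2.55, -0.09, 4.58], -0.175, -1], [[-1.72, -0.09, 4.95], -0.175, -1]]
[[[-0.83, -0.09, 5.18], -0.174, -1]]
n 11 end [0.503 0.384 0.125] 1.639
```

View pics/b3s.png

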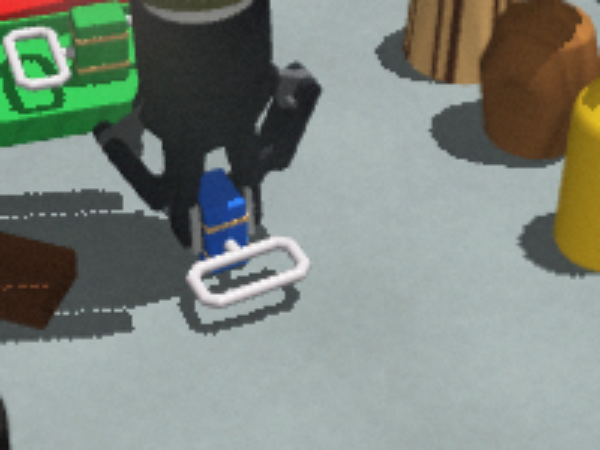

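>>> move_arm(
  motion=[
    [[0,-3.0,0.2],0,-1],
    [[0,-4.0,0.3],0,-1],
    [[0,-4.0,0.3],0,-1],
    [[-3.0,0,0],-0.16,-1],
    [[-5.0,0,0.8],-0.17,-1],
  ],
)

```text
time: 23.9
tool_pos: [0.5239, -0.0056, 0.126]
eef_rot: [[0.388, 0.061, 0.92], [-0.921, -0.014, 0.39], [0.037, -0.998, 0.051]]
wrist_force: [0.5, -0.3, -1.6]
opening: 0.0254
```

```bash
python3 - <<'E'
from h import *
st();p,R,_=cur();plan([((.503,.384,.125),1.64)],-1,cap=5.8)
E
```

```text
t 23.9 p [ 0.5239 -0.0056  0.126 ] zang 0.401 tilt [ 0.061 -0.014 -0.998] F [ 0.5 -0.3 -1.6] open 0.0254 q [-0.1  -0.06  1.88 -0.01  1.26 -0.5 ]
[[[-5.24, -0.08, 1.89], -0.177, -1], [[-4.83, -0.08, 2.79], -0.177, -1], [[-4.26, -0.08, 3.59], -0.177, -1], [[-3.56, -0.08, 4.29], -0.177, -1], [[-2.75, -0.09, 4.85], -0.177, -1]]
[[[-1.85, -0.08, 5.25], -0.177, -1], [[-0.9, -0.08, 5.5], -0.178, -1]]
n 7 end [0.503  0.3839 0.125 ] 1.639
```

>>> move_arm(
  motion=[
    [[-5.2,0,1.9],-0.177,-1],
    [[-4.8,0,2.8],-0.177,-1],
    [[-4.3,-0.1,3.6],-0.177,-1],
    [[-3.6,-0.1,4.3],-0.177,-1],
    [[-2.8,-0.1,4.9],-0.177,-1],
  ],
)

```text
time: 24.52
tool_pos: [0.5052, 0.2808, 0.1253]
eef_rot: [[0.964, 0.065, 0.256], [-0.256, -0.014, 0.967], [0.066, -0.998, 0.003]]
wrist_force: [1.1, 0.8, -0.6]
opening: 0.0254
```

```bash
python3 - <<'E'
from h import *
st();p,R,_=cur();plan([((.503,.384,.125),1.64)],-1,cap=5.0)
E
```

```text
t 24.52 p [0.5052 0.2808 0.1253] zang 1.312 tilt [ 0.065 -0.014 -0.998] F [ 1.1  0.8 -0.6] open 0.0254 q [ 0.44  0.1   1.72 -0.04  1.27 -0.86]
[[[-0.95, -0.04, 3.31], -0.109, -1], [[-0.59, -0.05, 3.38], -0.11, -1], [[-0.21, -0.04, 3.44], -0.11, -1]]
n 3 end [0.503 0.384 0.125] 1.64
```

>>> move_arm(
  motion=[
    [[-1.0,0,3.3],-0.109,-1],
    [[-0.6,0,3.4],-0.109,-1],
    [[-0.2,0,3.0],-0.109,-1],
    [[0,0,0],0,-1],
    [[0,0,0],0,-1],
  ],
)

```text
time: 25.15
tool_pos: [0.4992, 0.3871, 0.1226]
eef_rot: [[0.994, 0.064, -0.085], [0.086, -0.014, 0.996], [0.062, -0.998, -0.019]]
wrist_force: [-1.3, -0.8, -1.6]
opening: 0.0255
```

```bash
python3 - <<'E'
from h import *
st();p,R,_=cur();plan([((.503,.384,.035),1.64)],-1,cap=2.5)
im=manip.snapshot('side');cv2.imwrite('pics/b4s.png',cv2.resize(im[90:250,140:340,::-1],None,fx=3.6,fy=3.6,interpolation=cv2.INTER_CUBIC))
E
```

```text
t 25.15 p [0.4992 0.3871 0.1226] zang 1.656 tilt [ 0.064 -0.014 -0.998] F [-1.3 -0.8 -1.6] open 0.0255 q [ 0.61  0.25  1.56 -0.05  1.29 -1.04]
[[[-0.05, 2.19, -0.04], 0.004, -1], [[-0.05, 2.2, -0.05], 0.004, -1], [[-0.05, 2.19, -0.04], 0.004, -1], [[-0.05, 2.19, -0.04], 0.004, -1]]
n 4 end [0.503 0.384 0.035] 1.64
```

View pics/b4s.png

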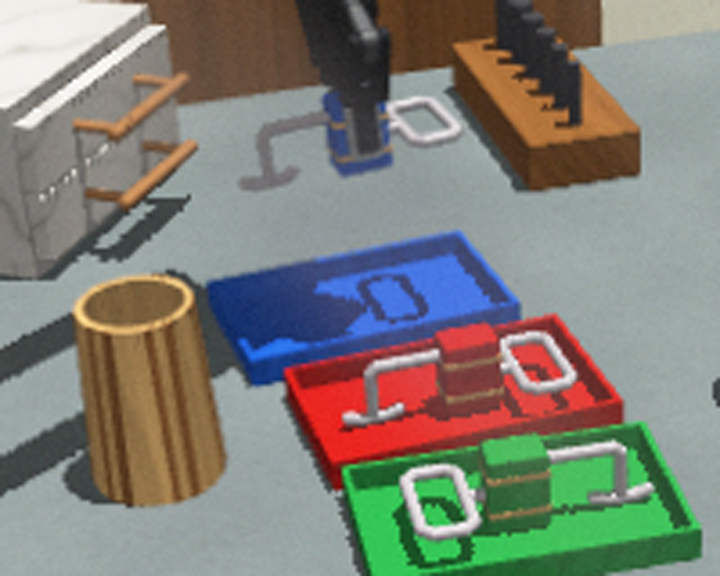

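>>> move_arm(
  motion=[
    [[0,2.2,0],0.004,-1],
    [[0,2.2,0],0.004,-1],
    [[0,2.0,0],0.004,-1],
    [[0,1.5,0],0.004,-1],
    [[0,0.5,0],0,-1],
  ],
)

```text
time: 25.82
tool_pos: [0.5069, 0.3823, 0.0375]
eef_rot: [[0.996, 0.066, -0.061], [0.062, -0.013, 0.998], [0.065, -0.998, -0.017]]
wrist_force: [-0.5, 0.1, -0.7]
opening: 0.0251
```

```bash
python3 - <<'E'
from h import *
st();p,R,_=cur();plan([((.504,.384,.024),1.64)],-1,cap=2.5)
im=manip.snapshot('side');cv2.imwrite('pics/b5s.png',cv2.resize(im[130:220,170:320,::-1],None,fx=5,fy=5,interpolation=cv2.INTER_CUBIC))
E
```

```text
t 25.82 p [0.5069 0.3823 0.0375] zang 1.631 tilt [ 0.066 -0.013 -0.998] F [-0.5  0.1 -0.7] open 0.0251 q [ 0.59  0.35  1.6  -0.05  1.14 -1.02]
[[[-0.36, 1.32, 0.21], -0.009, -1]]
n 1 end [0.504  0.384  0.0241] 1.64
```

View pics/b5s.png

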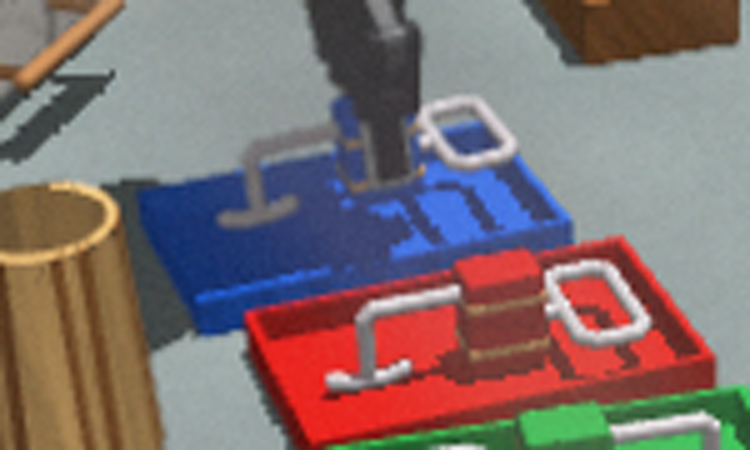

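>>> move_arm(
  motion=[
    [[-0.3,0.6,0.2],0,-1],
    [[0,0.4,0],0,-1],
    [[0,0.3,0],0,-1],
    [[0,0,0],0,-1],
    [[0,0,0],0,-1],
  ],
)

```text
time: 26.5
tool_pos: [0.5056, 0.3852, 0.0254]
eef_rot: [[0.996, 0.068, -0.061], [0.062, -0.011, 0.998], [0.067, -0.998, -0.015]]
wrist_force: [0.2, -1.1, -1.3]
opening: 0.0253
```

>>> move_arm(
  motion=[
    [[0,0.2,0],0,-1],
    [[0,0.2,0],0,-1],
    [[0,0.1,0],0,-1],
    [[0,0,0],0,-1],
    [[0,0,0],0,-1],
  ],
)

```text
time: 27.12
tool_pos: [0.5062, 0.3853, 0.0204]
eef_rot: [[0.996, 0.069, -0.061], [0.062, -0.011, 0.998], [0.068, -0.998, -0.015]]
wrist_force: [-0.4, 0.1, -1.1]
opening: 0.0252
```

>>> move_arm(
  motion=[
    [[0,0.2,0],0,-1],
    [[0,0.1,0],0,-1],
    [[0,0.1,0],0,-1],
    [[0,0,0],0,-1],
    [[0,0,0],0,-1],
  ],
)

```text
time: 27.75
tool_pos: [0.5071, 0.3857, 0.0187]
eef_rot: [[0.996, 0.07, -0.061], [0.062, -0.01, 0.998], [0.069, -0.998, -0.014]]
wrist_force: [-1.2, -1.0, -0.2]
opening: 0.0254
```

```bash
python3 - <<'E'
from h import *
st()
im=manip.snapshot('side');cv2.imwrite('pics/b6s.png',cv2.resize(im[130:220,170:320,::-1],None,fx=5,fy=5,interpolation=cv2.INTER_CUBIC))
E
```

```text
t 27.75 p [0.5071 0.3857 0.0187] zang 1.632 tilt [ 0.07  -0.01  -0.998] F [-1.2 -1.  -0.2] open 0.0254 q [ 0.6   0.38  1.61 -0.05  1.11 -1.01]
```

View pics/b6s.png

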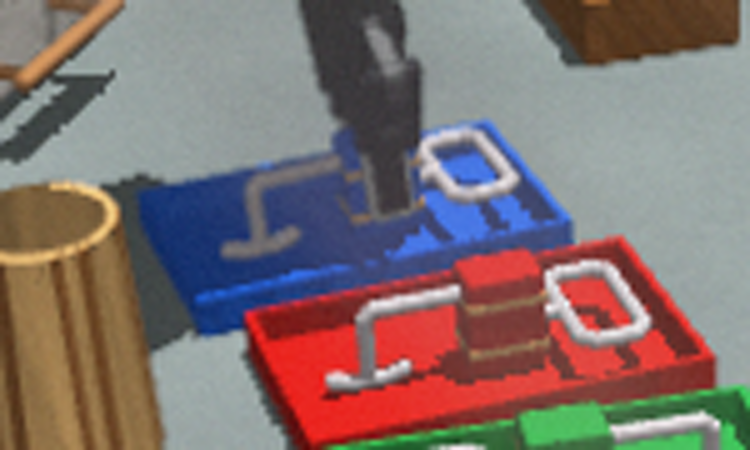

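>>> move_arm(
  motion=[
    [[0,0.1,0],0,-1],
    [[0,0,0],0,-0.4],
    [[0,0,0],0,-0.1],
    [[0,0,0],0,0.1],
    [[0,0,0],0,0.1],
  ],
)

```text
time: 28.42
tool_pos: [0.5075, 0.3858, 0.0178]
eef_rot: [[0.996, 0.07, -0.061], [0.062, -0.01, 0.998], [0.069, -0.997, -0.014]]
wrist_force: [0.4, 0.0, 0.6]
opening: 0.0468
```

```bash
python3 - <<'E'
from h import *
st()
im=manip.snapshot('side');cv2.imwrite('pics/b7s.png',cv2.resize(im[130:220,170:320,::-1],None,fx=5,fy=5,interpolation=cv2.INTER_CUBIC))
E
```

```text
t 28.43 p [0.5075 0.3858 0.0178] zang 1.632 tilt [ 0.07  -0.01  -0.997] F [0.4 0.  0.6] open 0.0468 q [ 0.6   0.38  1.61 -0.05  1.1  -1.01]
```

View pics/b7s.png

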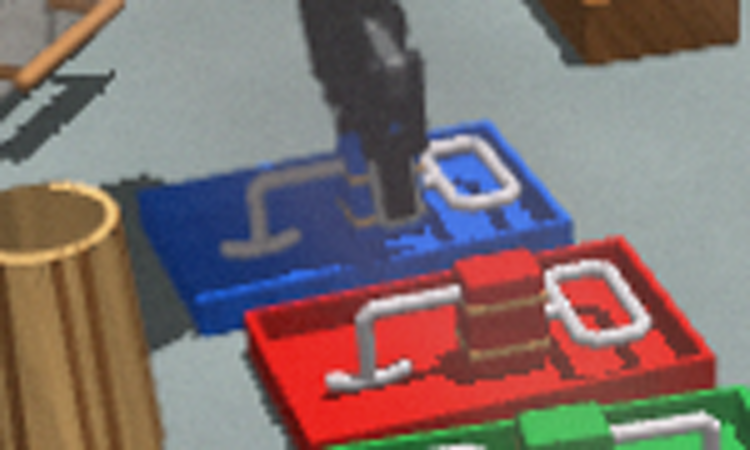

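>>> move_arm(
  motion=[
    [[0.1,-2.0,0],0,0.1],
    [[0.2,-3.0,0],0,0.1],
    [[0.3,-4.0,0],0,0.1],
    [[0.3,-4.0,0],0,0.1],
    [[0,-2.0,0],0,0.1],
  ],
)

```text
time: 29.1
tool_pos: [0.5053, 0.3876, 0.1763]
eef_rot: [[0.996, 0.07, -0.061], [0.062, -0.01, 0.998], [0.069, -0.998, -0.015]]
wrist_force: [-0.1, -0.4, -0.1]
opening: 0.047
```

```bash
python3 - <<'E'
from h import *
st();plan([((.3,.54,.2),1.64)],0.1)
im=manip.snapshot('side');cv2.imwrite('pics/b8s.png',im[:,:,::-1])
im=manip.snapshot('top');cv2.imwrite('pics/b8.png',im[:,:,::-1])
E
```

```text
t 29.1 p [0.5053 0.3876 0.1763] zang 1.632 tilt [ 0.07  -0.01  -0.998] F [-0.1 -0.4 -0.1] open 0.047 q [ 0.6   0.21  1.5  -0.05  1.38 -1.02]
[[[-3.87, -0.79, 3.29], -0.002, 0.1], [[-3.86, -0.79, 3.29], -0.002, 0.1], [[-3.85, -0.79, 3.3], -0.001, 0.1], [[-3.85, -0.79, 3.31], -0.002, 0.1], [[-3.84, -0.79, 3.32], -0.001, 0.1]]
n 5 end [0.3  0.54 0.2 ] 1.64
```

View pics/b8s.png

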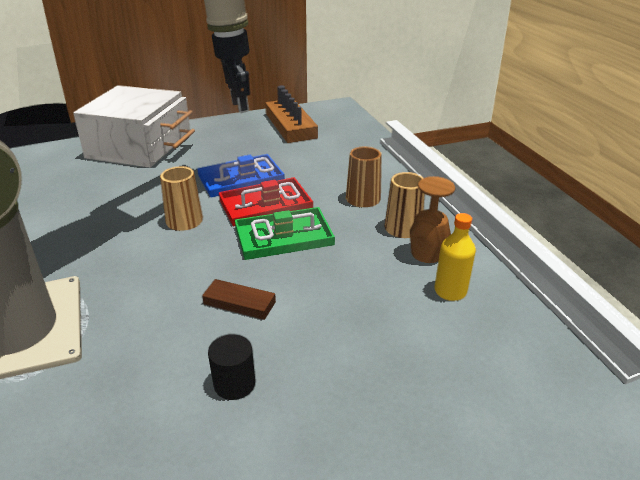

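View pics/b8.png

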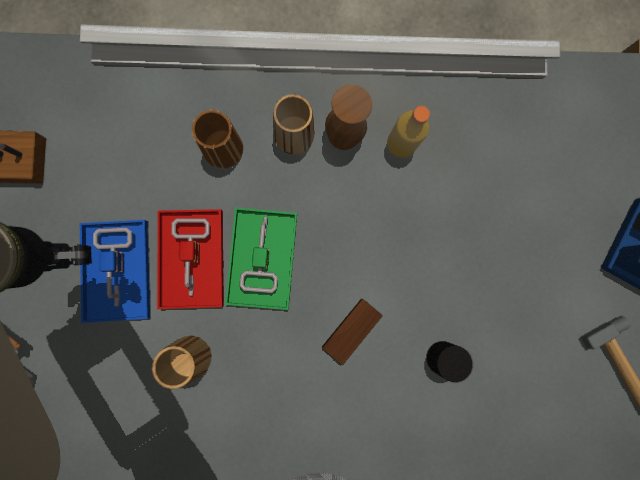

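All three hooks lie inside their own bins and the gripper is clear. One last check for bystander movement and flatness, then hand in.

```bash
python3 - <<'E'
from h import *
a=cv2.imread('pics/side0.png').astype(int);b=cv2.imread('pics/b8s.png').astype(int)
for n,(x0,y0,x1,y1) in dict(tC=(160,165,205,230),tA=(345,145,385,208),tB=(388,172,425,238),gob=(410,178,455,262),glue=(437,213,475,300),drum=(207,335,256,397),off=(202,280,276,317)).items():
    print(n,np.abs(a-b).max(2)[y0:y1,x0:x1].mean().round(2))
cv2.imwrite('pics/fin.png',cv2.resize(cv2.imread('pics/b8s.png')[145:265,185:345],None,fx=5,fy=5,interpolation=cv2.INTER_CUBIC))
E
```

```text
tC 10.48
tA 3.25
tB 3.31
gob 3.38
glue 3.36
drum 3.99
off 3.41
```

View pics/fin.png

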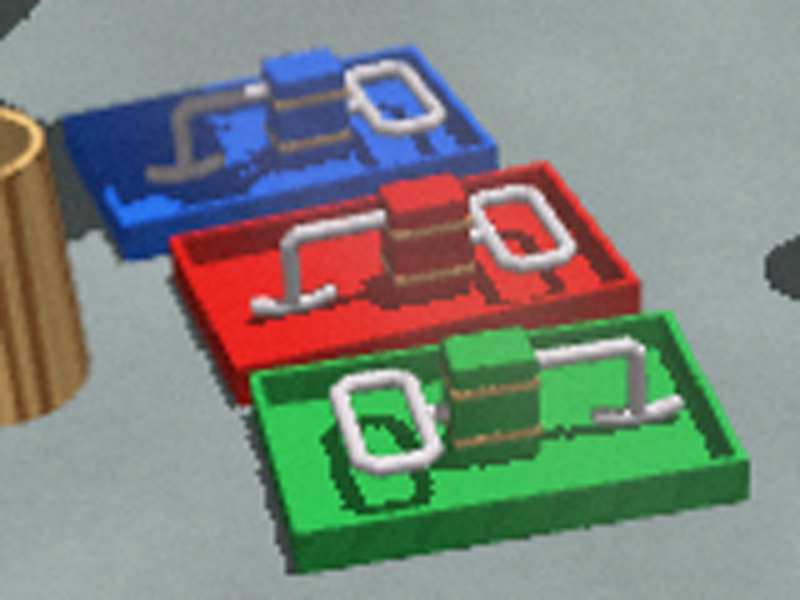

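```bash
python3 - <<'E'
from h import *
a=cv2.imread('pics/top0.png').astype(int);b=cv2.imread('pics/b8.png').astype(int)
print('tC top',np.abs(a-b).max(2)[335:390,150:213].mean())
print(manip.hand_in())
E
```

```text
tC top 4.723232323232323
the job is handed in; nothing more can be done
None
```

All three hooks are unhooked and lying flat, wholly inside the bin of their own colour. I handed the job in at about 29 s of the 72 s allowed.

**What I did:**
- **Green:** its eye was empty, so it came off first. I turned it a quarter turn clockwise about its stem and lifted its foot straight up through red's eye.
- **Red:** I turned it a quarter turn counter-clockwise, to keep clear of the offcut, and lifted it out of blue's eye.
- **Blue:** it was already free, so I carried it to its bin and laid it down.

**What the last checks showed:**
- **Placing:** both final pictures show each hook inside its bin with the gripper clear. The side view shows each standing on its base.
- **One hook at a time:** red did not move in the top pictures while green was turned and lifted. Blue's block was at the same pixel before and after red came out.
- **Forces:** the wrist force stayed within about 3 N in every reading.
- **Bystanders:** six of the seven changed by no more than picture noise in the side view. The tumbler by the bins changed more there (10.5 against about 3.3). I put this down to the arm's shadow, because it is almost unchanged in the top view (4.7).

**What was not perfect:** the gripper had tilted to about 3.5° by the time it gripped blue, and about 4° when it let go. Blue was therefore set down slightly pitched, but it looks level since release. A first position fit also failed to converge, and I replaced it before moving anything.

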